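Lock the probe thermometer in its stand

ROBOT

A 6-joint arm with a two-finger parallel gripper is mounted at the origin on the work surface; the furniture and walls round the work are solid. World frame = base frame: x ahead of the robot, y to its left, z up, the work surface at z = 0. Lengths are in mm, angles in rad, forces in N, time in s.
With the tool pointing down it reaches from about 350 to 875 mm from the base axis. Payload 4.2 kg.
Tool frame: the origin (TCP) lies on the mounting face of the last link; the fingertips stand 173 mm ahead of it and the grasp point (between the pads) lies 155 mm ahead of it; z points along the fingers, y is the direction in which the jaws open and shut (so a half turn about z gives the same grasp; the last joint's range is limited). The gripper opens to 85 mm and grips with 20 to 120 N. Pads are 22 mm wide; open, the fingers measure 114 mm over their backs; the gripper's body (76 mm by 85 mm) begins 54 mm behind the grasp point. The pads swing forward as they close: fully open they stand 13 mm farther back than shut.
Start: joints at [1.361, 0.385, 0.008, 0, -1.194, -0.259], TCP at [282.351, 557.564, 404.712] pointing down, gripper open.
Joint ranges: [-3.14, 3.14], [-1.21, 2.06], [-1.07, 1.41], [-3.16, 2.05], [-2.99, -0.16], [-3.1, 3.1]. Speed limits (rad/s): [2.79, 2.79, 3.14, 3.14, 3.14, 3.14].

INTERFACE

Orientations are given as a unit quaternion [x, y, z, w].
In Python, from bench import arm gives the robot as it stands.
- The arm moves only by the shell command python3 -m jog 'ROWS' [OPENING]. ROWS is JSON, a list that holds one entry, the list of rows, each a list of 4 numbers: the shift along the tool's x, y, z in mm, then the turn about the tool's z in degrees. In form: [[[x, y, z, spin], ...]]. A call has exactly 5 rows; each row is the pose to reach, as a shift and turn from the pose measured when the call began, along the tool's axes at that moment; what a row does not reach only later rows make up. A row lasts 1/8 s, in which the tool goes at most 62.5 mm and 10.7 degrees, less where a joint would pass 70% of its speed; a pose out of reach is approached as far as the arm can. A call with a gripper value outside its range is refused whole. OPENING is the finger opening in mm, from 0 to 85.4, set as the call begins (- or left out, the last holds). The fingers move at their own pace and stop on an object; the grip force is fixed at half the most. Time passes only in rows, so rows that repeat a pose let the fingers close, or fill a call up. It gives the time, the measured TCP pose, the force and the opening at its end, in the units of the state.
- arm.read_state(): the state, without advancing time (a new reading comes with each control period).
- arm.get_image(name): name is "side" or "top"; returns (picture, depth): 420x560x3 uint8, blue, green, red; 420x560 float32, mm along the optical axis (not along the pixel's ray), 0 where there is no reading.
- arm.camera_params(name): a dict with "mtx" (3x3 intrinsics, pixels), "R" (3x3) and "t" (3): a world point X has camera coordinates R X + t. Camera axes: x right, y down, z forward; pixel columns grow to the right and rows downward; lengths in mm; the calibration is good to about 2 mm. A picture is of the moment at which its call begins. camera_params takes no time and is no camera call.
- arm.job_done(): hands the job in, once; it reports no verdict.
The state is a dict: "clock": time; "joints": joint angles; "joint_vel": joint speeds; "joint_efforts": joint torques, N m; "position": TCP position; "ee_rot": TCP orientation; "contact_force": force on the tool from outside, world axes, zero at the start; "wrist_torque": the same for the moment, N m; "gripper_width": finger opening in mm.
Only numpy, scipy, OpenCV 4.12 (cv2) and the standard library are available. Lean on these libraries where they do the work, as an engineer would, in place of code of your own. Each camera call takes 0.05 s, during which the arm holds its last target.

TASK

Put the probe thermometer into the sloping white cradle of the steel stand, face up, with its head fully home at the low end and its probe in the fork at the top, and let go of it. Then lift the swinging latch bar by its black knob over the front wall of the keeper and let it drop into the notch, so that it bars the thermometer in. Leave the tin, the loose lid and the marker where they are.

Things in the scene. Friction and masses are not known exactly. Their poses are not given: they have to be found in the camera images.
- thermometer: Pocket probe thermometer, 167 mm long, loose, about 55 g, lying face up on the table. Origin: centre of its underside. +x runs along the probe to its tip, +z up out of the display face. The box-like white head is 62 mm long (x -84 to -22), 34 mm wide (y -17 to 17) and 16 mm high; grip it across its width at about x = -53. The probe is a 3.6 mm rod from x = -22 to +84, on the centre line, 8 mm above the underside.
- stand: Fixed steel stand, base plate 170 x 170 x 8 mm (x -90 to 80, y -85 to 85). Origin: middle of its underside on the table. -x is its front, +z up. It carries the cradle, the pivot post of the latch (left, +y) and the keeper (right, -y).
- cradle: Sloping white plastic cradle, fixed to the stand. x points up the slope (30 degrees above level, away from the front), y is the stand's y, z is square to the bed. Origin: on the bed surface, at (0, 0, 87) mm of the stand, exactly where the thermometer's origin belongs when seated, with like axes. The bed is a rib 30 mm wide; a lip 12 mm high closes its low end (inner face x = -86).
- head_seat (a point): Point on the cradle's bed (x = -53 mm in its frame) under the middle of the seated head. Four ears, up to 16 mm above the bed, 39 mm apart inside and flared at the top, hold the head's corners at cradle x -84 to -74 and -33 to -23; between these the sides are open for fingers.
- fork (a point): Point on the cradle's bed (x = 46 mm in its frame) under the fork that takes the probe: two prongs 9.6 mm apart inside, flared above, up to 22 mm above the bed.
- latch_swing (a joint): Swing of the latch bar about the vertical pivot post, rad. 0: bar points along the stand's -y, in line with the notch; grows as the bar swings open towards the front (1.57: bar points along the stand's -x), up to 2.3. Turns easily and stays where it is left.
- latch_lift (a joint): Lift of the latch bar about a level pin at the pivot, rad. 0: bar level (resting on its stop, or down in the notch); grows as the free end rises, up to 0.9. It falls back by its weight.
- pivot (a point): Crossing of the swing axis and the lift pin, fixed on the stand at (-35, 65, 100) mm of its frame. The steel bar, 10 x 10 mm in section, 168 mm long, 120 g, runs out from here, its centre line through this point.
- knob (a point): Centre of the black ball knob, 24 mm in diameter, on the bar: 155 mm out from the pivot along the bar and 31 mm above the bar's centre line, on a 10 mm stalk. It moves with the bar.
- notch (a point): Middle of the notch at the height where the latched bar's underside lies, fixed on the stand at (-35, -60, 95) mm of its frame, 125 mm from the pivot. The notch is 15 mm wide (in the stand's x), its walls 12 mm long (in y) and 6 mm thick. The front wall rises 12 mm above this point, the back wall, a stop, 35 mm.
- tin: Closed gold tin, 66 mm wide, 22 mm high, a bystander. Origin: centre of its underside.
- lid: Loose gold tin lid, 69 mm wide, 7 mm high, a bystander. Origin: centre of its underside.
- marker: Marker, 130 x 13 x 14 mm, a bystander. Origin: centre of its underside, x along it.

How it is judged (in metres and radians):
On the way, in this order (a step that is already met when the one before it is completed fails the run):
1. the thermometer lies seated in the cradle, let go (x of thermometer in the frame of cradle between -0.008 and 0.008 m and y of thermometer in the frame of cradle between -0.006 and 0.006 m and z of thermometer in the frame of cradle between -0.004 and 0.004 m and angle between the x axis of thermometer and the x axis of cradle, either way round below 0.1 rad and angle between the z axis of thermometer and the z axis of cradle, either way round below 0.15 rad and angle between thermometer's own z axis and vertical below 0.8 rad and linear speed of thermometer below 0.02 m/s and contact force between the fingers and thermometer below 0.05 N), for 0.2 s.
2. the latch bar is held up over the keeper (value of joint latch_lift above 0.06 rad and value of joint latch_swing below 0.16 rad), for 0.05 s.
At the end, for the whole second after the job is handed in: The thermometer lies in the cradle within 8 mm along the slope, 6 mm sideways and 4 mm of the bed, along the slope within 0.1 rad, face up (0.15 rad), at rest; the latch bar is down in the notch (swing within 0.05 rad of 0, lift under 0.03 rad) (x of thermometer in the frame of cradle between -0.008 and 0.008 m and y of thermometer in the frame of cradle between -0.006 and 0.006 m and z of thermometer in the frame of cradle between -0.004 and 0.004 m and angle between the x axis of thermometer and the x axis of cradle, either way round below 0.1 rad and angle between the z axis of thermometer and the z axis of cradle, either way round below 0.15 rad and angle between thermometer's own z axis and vertical below 0.8 rad and linear speed of thermometer below 0.02 m/s and value of joint latch_swing between -0.05 and 0.05 rad and value of joint latch_lift below 0.03 rad and velocity of joint latch_swing below 0.05 rad/s); the robot touches nothing.
It fails at once if the tin, the lid or the marker was shoved more than 30 mm (distance of any of tin, lid, marker from where it was at the start of the episode above 0.03 m).
It also fails if it takes over 51 s, if anything falls off the work surface, if the arm or the gripper's body presses on something with over 40 N, if the wrist force passes 120 N, or if a joint passes its speed limit or range.

## Working session

There is one attempt and no reset: what is moved stays moved. The work goes in short steps, Python scripts to look and compute and a shell command to move; the robot and the scene stay as the last step left them, time stands still between calls to the robot, and variables do not carry over. Pictures are saved under pics/ and viewed, and the job is handed in when it is done.

```bash
ls; mkdir -p pics; python3 - <<'E'
from bench import arm
import cv2,numpy as np
s=arm.read_state()
print(s['clock'],s['position'],s['ee_rot'],s['gripper_width'])
for n in('side','top'):
    im,d=arm.get_image(n); cv2.imwrite(f'pics/{n}0.png',im); np.savez(f'{n}0.npz',im=im,d=d)
    p=arm.camera_params(n); print(n,np.round(p['mtx'],1).tolist(),np.round(p['R'],3).tolist(),np.round(p['t'],1).tolist())
E
```

```text
pics
0.0 [282.28119697 557.38757402 403.63788248] [ 9.72627793e-01 -2.32366131e-01 -1.91594994e-04  1.05914692e-03] 85.53905134742243
side [[520.4, 0.0, 280.2], [0.0, 520.4, 205.6], [0.0, 0.0, 1.0]] [[0.922, -0.388, 0.007], [-0.232, -0.566, -0.791], [0.311, 0.727, -0.612]] [-583.4, 147.3, 1010.3]
top [[406.3, 0.0, 269.6], [0.0, 406.3, 202.5], [0.0, 0.0, 1.0]] [[-0.018, -1.0, -0.007], [-0.984, 0.019, -0.178], [0.179, 0.004, -0.984]] [-127.6, 588.5, 855.2]
```

View pics/side0.png

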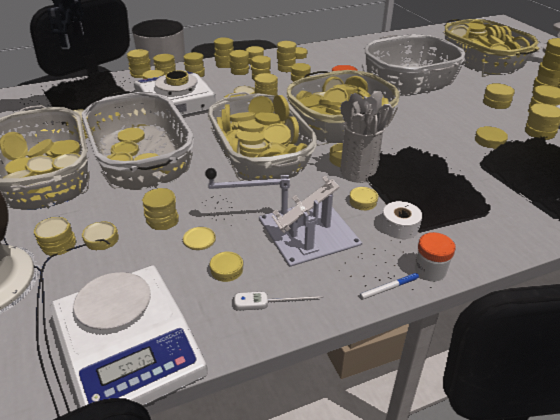

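View pics/top0.png

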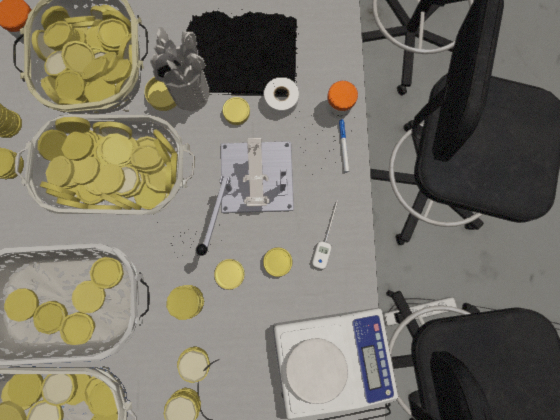

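```bash
python3 - <<'E'
import cv2,numpy as np
from bench import arm
for n,(x0,y0,x1,y1),k in(('side',(200,160,420,320),3.6),('top',(190,120,360,290),3.5)):
    im=cv2.imread(f'pics/{n}0.png')[y0:y1,x0:x1]
    cv2.imwrite(f'pics/{n}0z.png',cv2.resize(im,None,fx=k,fy=k,interpolation=cv2.INTER_CUBIC))
    p=arm.camera_params(n); print(n,-np.array(p['R']).T@p['t'])
E
```

```text
side [ 257.56423896 -877.59666031  739.09467516]
top [ 423.99701741 -141.73936781  945.60363246]
```

View pics/side0z.png

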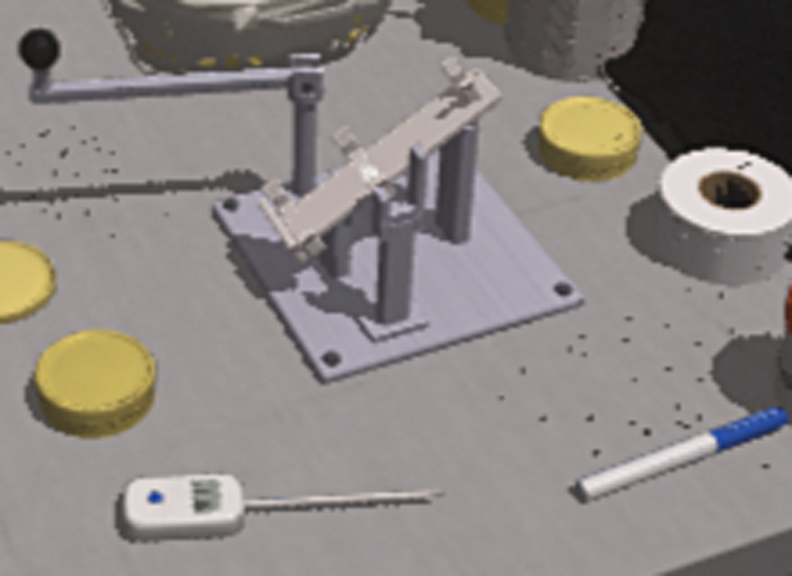

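View pics/top0z.png

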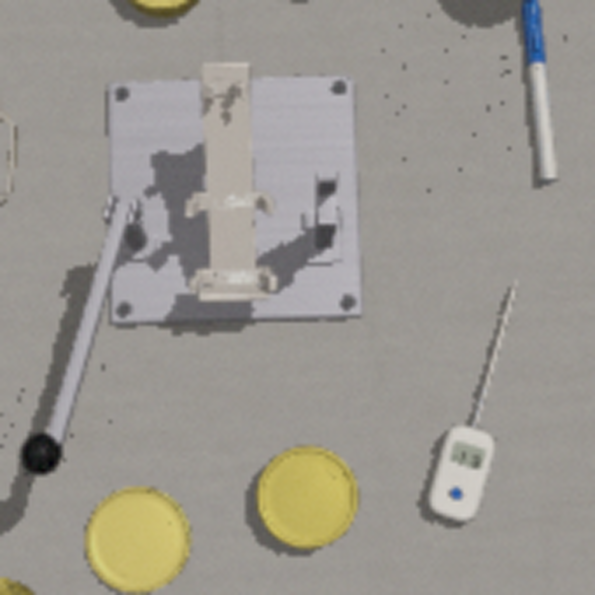

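```bash
cat > h.py <<'E'
import cv2,numpy as np
from bench import arm
P={n:arm.camera_params(n) for n in('side','top')}
def ray(n,uv):
    p=P[n];R=np.array(p['R']);c=-R.T@np.array(p['t'])
    d=R.T@np.linalg.solve(np.array(p['mtx']),[uv[0],uv[1],1.]);return c,d
def plane(n,uv,z):
    c,d=ray(n,uv);return c+d*(z-c[2])/d[2]
def tri(us,ut):
    A=[];b=[]
    L=[]
    for n,uv in(('side',us),('top',ut)):
        c,d=ray(n,uv);d/=np.linalg.norm(d);M=np.eye(3)-np.outer(d,d);A.append(M);b.append(M@c);L.append((c,M))
    X=np.linalg.lstsq(np.vstack(A),np.hstack(b),rcond=None)[0]
    return X,[np.linalg.norm(M@(X-c)) for c,M in L]
def proj(n,X):
    p=P[n];q=np.array(p['mtx'])@(np.array(p['R'])@X+np.array(p['t']));return q[:2]/q[2]
def zt(u,v):return(u/3.5+190-.36,v/3.5+120-.36)
def zs(u,v):return(u/3.6+200-.36,v/3.6+160-.36)
E
python3 - <<'E'
from h import *
np.set_printoptions(precision=1,suppress=True)
C=np.array([plane('top',zt(*q),8)for q in[(109,84),(353,77),(361,316),(112,324)]]);print('corners',C)
H=np.array([plane('top',zt(*q),8)for q in[(121,94),(339,87),(348,302),(123,310)]]);print('holes',H)
Cs=np.array([plane('side',zs(*q),8)for q in[(215,208),(583,300),(325,380)]]);print('side corners',Cs)
print('knob',tri(zs(40,49),zt(42,453)))
for n in('top','side'):
    im=cv2.imread(f'pics/{n}0.png');hsv=cv2.cvtColor(im,cv2.COLOR_BGR2HSV)
    m=((hsv[...,1]<40)&(hsv[...,2]>165)).astype(np.uint8)
    x0,y0,x1,y1=(300,195,350,280)if n=='top' else(225,280,330,320)
    k=np.zeros_like(m);k[y0:y1,x0:x1]=m[y0:y1,x0:x1]
    cs=cv2.findContours(k,0,2)[0];c=max(cs,key=cv2.contourArea);print(n,cv2.contourArea(c),cv2.minAreaRect(c))
    g=np.argwhere(k)
    M=cv2.moments(c);print(M['m10']/M['m00'],M['m01']/M['m00'], plane(n,(M['m10']/M['m00'],M['m01']/M['m00']),16))
    if n=='top':
        bx=cv2.boxPoints(cv2.minAreaRect(c));print(bx,np.array([plane('top',b,14)for b in bx]))
print('tip',plane('top',zt(515,284),8),plane('side',zs(438,494),8),'probe root',plane('top',zt(476,426),8),plane('side',zs(243,503),8))
E
```

```text
corners [[ 740.5  -23.2    8. ]
 [ 742.2 -191.4    8. ]
 [ 575.4 -192.2    8. ]
 [ 573.1  -25.8    8. ]]
holes [[ 733.2  -31.5    8. ]
 [ 735.2 -181.5    8. ]
 [ 585.1 -183.8    8. ]
 [ 582.5  -33.2    8. ]]
side corners [[ 569.5  -31.3    8. ]
 [ 737.7 -192.6    8. ]
 [ 571.5 -196.     8. ]]
knob (array([477.8,  -0.9, 131.5]), [np.float64(2.006471849044938), np.float64(2.006471849044888)])
top 320.0 ((321.7829895019531, 254.50942993164062), (14.148137092590332, 26.09850311279297), 15.945395469665527)
321.8125 254.4755208333333 [ 470.4 -254.8   16. ]
[[311.4 265.1]
 [318.6 240. ]
 [332.2 243.9]
 [325.  269. ]] [[ 447.  -230.5   14. ]
 [ 503.5 -248.9   14. ]
 [ 494.1 -279.6   14. ]
 [ 437.8 -260.9   14. ]]
side 398.0 ((277.5, 298.5), (13.0, 85.0), 90.0)
252.27428810720266 298.4535175879397 [ 468.8 -256.9   16. ]
tip [ 595.2 -295.9    8. ] [ 592.  -295.7    8. ] probe root [ 500.7 -265.8    8. ] [ 496.  -262.7    8. ]
```

```bash
cat >> h.py <<'E'
def togo(x,y,z,yaw=None):
    """target world TCP pos & tool-x yaw -> tool shift, spin deg"""
    from scipy.spatial.transform import Rotation as Ro
    s=arm.read_state();R=Ro.from_quat(s['ee_rot']).as_matrix();p=np.array(s['position'])
    d=R.T@(np.array([x,y,z])-p);a=np.arctan2(R[1,0],R[0,0])
    sp=0 if yaw is None else -np.degrees((yaw-a+np.pi)%(2*np.pi)-np.pi)
    print('t%.2f'%s['clock'],'pos',np.round(p,1),'yaw %.3f'%a,'tilt %.4f'%np.arccos(-R[2,2]),'w %.1f'%s['gripper_width'],'F',np.round(s['contact_force'],1));print('go',np.round(d,1),'spin %.1f'%sp)
E
python3 -m jog '[[[50,60,0,-3],[100,120,0,-6],[150,180,0,-9],[200,240,0,-9],[250,300,0,-9]]]' 62; python3 -c "
from h import *;togo(469.7,-256,330,-.312)"
```

```text
clock: 0.72
position: [352.1, 250.9, 404.0]
ee_rot: [0.988, -0.155, -0.0, 0.001]
contact_force: [0.8, -0.3, 0.6]
gripper_width: 61.9
t0.72 pos [352.1 250.9 404. ] yaw -0.311 tilt 0.0023 w 61.9 F [ 0.8 -0.3  0.6]
go [267.2 446.3  75. ] spin 0.0
```

```bash
python3 -m jog '[[[31,51,9,0],[62,102,18,0],[93,153,26,0],[124,204,35,0],[155,255,44,0]]]'; python3 -c "
from h import *;togo(469.7,-256,300,-.312)"
```

```text
clock: 1.35
position: [421.4, -41.4, 360.4]
ee_rot: [0.988, -0.155, 0.0, 0.001]
contact_force: [0.2, 1.3, 1.5]
gripper_width: 62.1
t1.35 pos [421.4 -41.4 360.4] yaw -0.311 tilt 0.0018 w 62.1 F [0.2 1.3 1.5]
go [111.6 189.5  60.8] spin 0.1
```

```bash
python3 -c "
from h import *;togo(469.7,-256,175,-.312)"
```

```text
t1.35 pos [421.4 -41.4 360.4] yaw -0.311 tilt 0.0018 w 62.1 F [0.2 1.3 1.5]
go [111.5 189.3 185.8] spin 0.1
```

```bash
python3 -m jog '[[[30,51,20,0],[60,102,40,0],[90,153,65,0],[111.5,189.4,85,0],[111.5,189.4,105,0]]]'; python3 -c "
from h import *;togo(469.7,-256,175,-.312)
for n in('top','side'): cv2.imwrite(f'pics/{n}1.png',cv2.resize(arm.get_image(n)[0][160:360,180:400],None,fx=3,fy=3,interpolation=2))"
```

```text
clock: 1.98
position: [469.8, -258.8, 254.1]
ee_rot: [0.988, -0.157, -0.0, 0.001]
contact_force: [-0.9, 0.1, -0.8]
gripper_width: 62.1
t1.98 pos [ 469.8 -258.8  254.1] yaw -0.315 tilt 0.0022 w 62.1 F [-0.9  0.1 -0.8]
go [-0.9 -2.8 79.1] spin -0.2
```

View pics/side1.png

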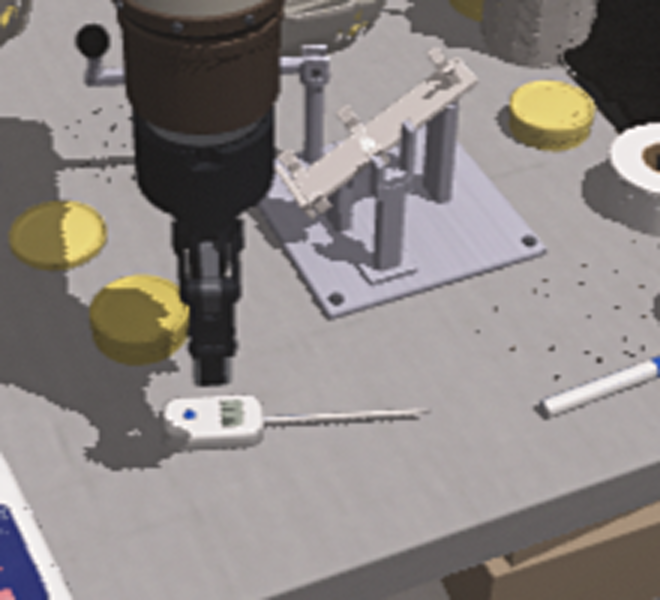

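View pics/top1.png

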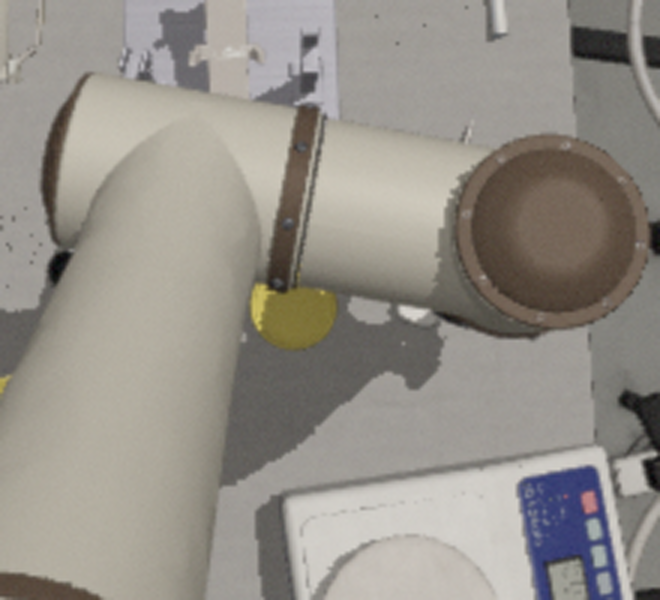

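```bash
python3 -m jog '[[[-1,-2.5,20,0],[-1,-2.8,40,0],[-1,-2.8,60,0],[-1,-2.8,78,0],[-1,-2.8,78,0]]]'; python3 -c "
from h import *;togo(469.7,-256,175,-.312)
for n in('side',): cv2.imwrite(f'pics/{n}2.png',cv2.resize(arm.get_image(n)[0][220:340,180:380],None,fx=4,fy=4,interpolation=2))"
```

```text
clock: 2.7
position: [467.7, -253.0, 174.6]
ee_rot: [0.988, -0.155, -0.004, 0.0]
contact_force: [-0.1, -1.2, 0.9]
gripper_width: 62.0
t2.70 pos [ 467.7 -253.   174.6] yaw -0.312 tilt 0.0088 w 62.0 F [-0.1 -1.2  0.9]
go [ 2.8  2.2 -0.4] spin -0.0
```

View pics/side2.png

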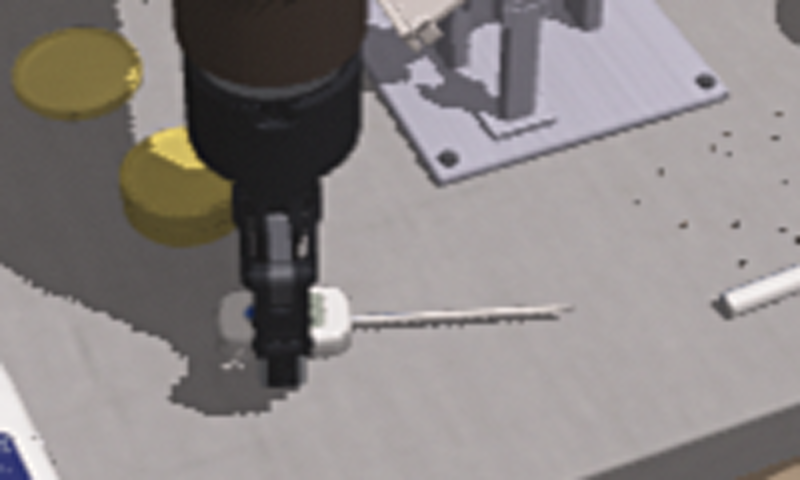

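```bash
python3 -m jog '[[[2.5,2,0,0],[2.5,2,0,0],[2.5,2,0,0],[2.5,2,0,0],[2.5,2,0,0]]]' 25; python3 -c "
from h import *;togo(469.7,-256,175,-.312)"
```

```text
clock: 3.38
position: [470.7, -256.1, 177.1]
ee_rot: [0.988, -0.155, -0.002, 0.001]
contact_force: [-0.8, 0.9, 5.5]
gripper_width: 31.8
t3.38 pos [ 470.7 -256.1  177.1] yaw -0.312 tilt 0.0036 w 31.8 F [-0.8  0.9  5.5]
go [-0.9  0.2  2.1] spin 0.0
```

```bash
python3 -m jog '[[[0,0,-1,0],[0,0,-1,0],[-3.5,0,-1,0],[-3.5,0,-1,0],[-3.5,0,-1,0]]]' 46;  python3 -m jog '[[[0,0,0,0],[0,0,0,0],[0,0,0,0],[0,0,0,0],[0,0,0,0]]]' 25; python3 -c "
from h import *;togo(470.7,-256,177,-.312)"
```

```text
clock: 4.0
position: [467.3, -255.0, 178.0]
ee_rot: [0.988, -0.155, -0.002, 0.001]
contact_force: [0.8, -0.8, -0.4]
gripper_width: 46.0
clock: 4.62
position: [467.4, -255.0, 178.4]
ee_rot: [0.988, -0.155, -0.002, 0.001]
contact_force: [-0.5, 0.8, 4.9]
gripper_width: 31.5
t4.62 pos [ 467.4 -255.   178.4] yaw -0.311 tilt 0.0036 w 31.5 F [-0.5  0.8  4.9]
go [ 3.5 -0.1  1.4] spin 0.0
```

```bash
python3 -m jog '[[[0,0,-10,0],[0,0,-35,0],[0,0,-70,0],[0,0,-105,0],[0,0,-140,0]]]'; python3 -c "
from h import *;togo(606.5,-110,320,.0125)
for n in('side',): cv2.imwrite(f'pics/{n}3.png',cv2.resize(arm.get_image(n)[0][160:320,180:380],None,fx=4,fy=4,interpolation=2)[:600])"
```

```text
clock: 5.25
position: [467.6, -254.8, 319.6]
ee_rot: [0.988, -0.155, -0.002, 0.001]
contact_force: [0.4, -0.5, -0.5]
gripper_width: 32.1
t5.25 pos [ 467.6 -254.8  319.6] yaw -0.311 tilt 0.0035 w 32.1 F [ 0.4 -0.5 -0.5]
go [  87.9 -180.4   -1. ] spin -18.6
```

View pics/side3.png

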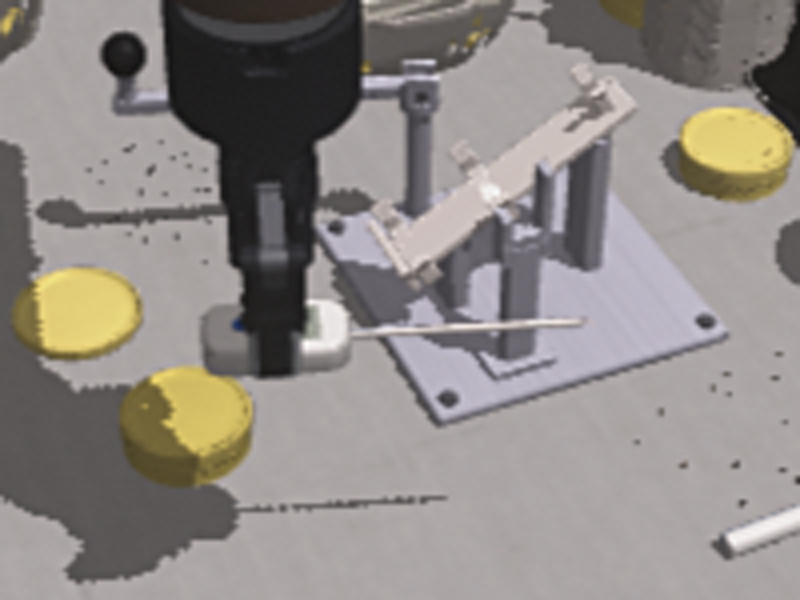

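```bash
python3 -m jog '[[[15,-30,-2,-4],[35,-72,-2,-9],[55,-113,-2,-14],[75,-154,-2,-18.6],[88,-180,-2,-18.6]]]'; python3 -c "
from h import *;togo(606.5,-110,320,.0125)"
```

```text
clock: 5.92
position: [608.8, -109.1, 326.6]
ee_rot: [1.0, 0.008, 0.003, 0.002]
contact_force: [0.5, -0.6, -1.2]
gripper_width: 31.8
t5.92 pos [ 608.8 -109.1  326.6] yaw 0.016 tilt 0.0074 w 31.8 F [ 0.5 -0.6 -1.2]
go [-2.3  0.9  6.6] spin 0.2
```

```bash
python3 -m jog '[[[-1,1,6,0],[-2,1,12,0],[-2,1,12,0],[-2,1,12,0],[-2,1,12,0]]]'; python3 -c "
from h import *;togo(606.5,-110,320,.0125)
for n in('side','top'):
    im,d=arm.get_image(n);np.savez(f'{n}4.npz',im=im)
    x0,y0=(190,100) if n=='side' else(170,100)
    cv2.imwrite(f'pics/{n}4.png',cv2.resize(im[y0:y0+150,x0:x0+200],None,fx=4,fy=4,interpolation=2))"
```

```text
clock: 6.55
position: [606.7, -110.6, 315.0]
ee_rot: [1.0, 0.008, 0.003, 0.002]
contact_force: [0.1, 0.8, 0.2]
gripper_width: 31.8
t6.55 pos [ 606.7 -110.6  315. ] yaw 0.016 tilt 0.0079 w 31.8 F [0.1 0.8 0.2]
go [-0.1 -0.6 -5. ] spin 0.2
```

View pics/side4.png

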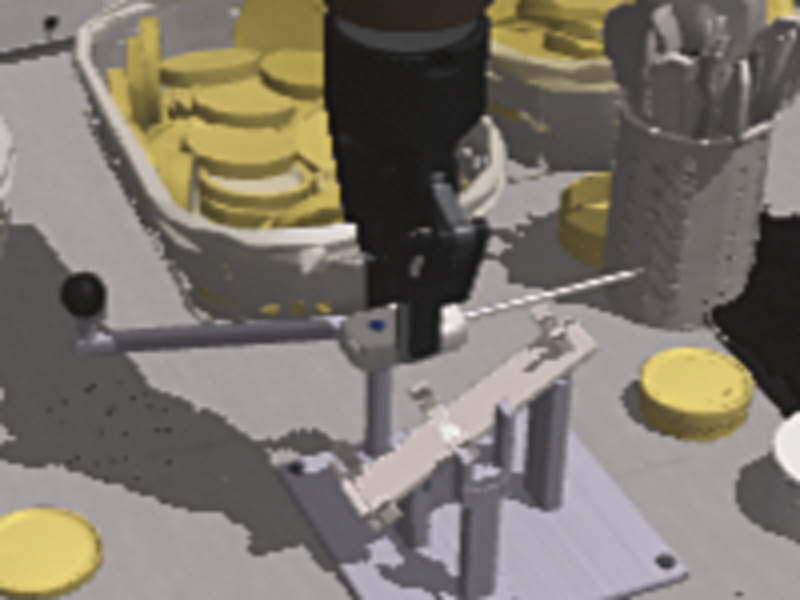

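View pics/top4.png

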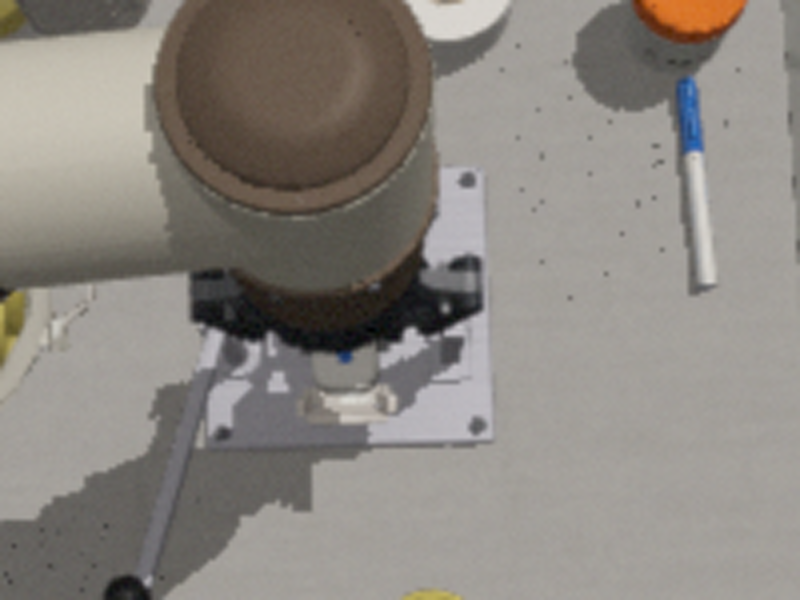

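```bash
python3 - <<'E'
from h import *
np.set_printoptions(precision=1,suppress=True)
def py(n,uv,y):
    c,d=ray(n,uv);return c+d*(y-c[1])/d[1]
for q in[(480,240),(485,225),(440,180)]:
    uv=(q[0]/4+190,q[1]/4+100)
    for y in(-150,-172): print('knuckle',q,y,py('side',uv,y))
T=lambda u,v:(u/4+170-.37,v/4+100-.37)
# knuckle in top
for z in(200,230,260): print('knuckle top',z,plane('top',T(190,300),z),plane('top',T(485,290),z))
# head low end: bottom corners of top face z=153 approx; lip z
print('head back corners',plane('top',T(313,385),150),plane('top',T(378,385),150))
print('head mid blue', plane('top',T(346,356),153))
print('lip ends',plane('top',T(300,400),58),plane('top',T(397,400),58), plane('top',T(309,416),50),plane('top',T(389,418),50))
print('initial bed', [plane('top',zt(*q),z) for q,z in [((204,64),117),((249,64),117),((199,298),50),((270,298),50),((193,285),58),((275,285),58)]])
E
```

```text
knuckle (480, 240) -150 [ 628.1 -150.   216. ]
knuckle (480, 240) -172 [ 616.9 -172.   231.8]
knuckle (485, 225) -150 [ 630.3 -150.   223.6]
knuckle (485, 225) -172 [ 619.  -172.   239.2]
knuckle (440, 180) -150 [ 606.5 -150.   253.1]
knuckle (440, 180) -172 [ 596.  -172.   267.8]
knuckle top 200 [614.7 -40.8 200. ] [ 616.8 -180.3  200. ]
knuckle top 230 [607.  -44.9 230. ] [ 609.1 -178.7  230. ]
knuckle top 260 [599.3 -48.9 260. ] [ 601.3 -177.2  260. ]
head back corners [582.6 -95.7 150. ] [ 582.  -128.2  150. ]
head mid blue [ 596.4 -112.5  153. ]
lip ends [592.5 -83.1  58. ] [ 591.5 -137.    58. ] [584.9 -87.6  50. ] [ 582.9 -132.3   50. ]
initial bed [array([715.3, -95. , 117. ]), array([ 714.7, -122.4,  117. ]), array([582.2, -86.7,  50. ]), array([ 581.4, -132.1,   50. ]), array([589.3, -83.4,  58. ]), array([ 588.3, -135.5,   58. ])]
```

```bash
python3 -m jog '[[[1,-1,5,0],[2,-2.3,10,0],[2.3,-2.3,15,0],[2.3,-2.3,20,0],[2.3,-2.3,20,0]]]'; python3 -c "
from h import *;togo(609,-108.3,290,.0125)
print(plane('top',zt(456,493),16))
for n in('side','top'):
    im,d=arm.get_image(n);np.savez(f'{n}5.npz',im=im)
    x0,y0=(190,100) if n=='side' else(170,100)
    cv2.imwrite(f'pics/{n}5.png',cv2.resize(im[y0:y0+150,x0:x0+200],None,fx=4,fy=4,interpolation=2))"
```

```text
clock: 7.28
position: [609.0, -108.2, 294.2]
ee_rot: [1.0, 0.008, 0.002, 0.002]
contact_force: [-0.2, 0.2, -0.2]
gripper_width: 31.2
t7.28 pos [ 609.  -108.2  294.2] yaw 0.016 tilt 0.0068 w 31.2 F [-0.2  0.2 -0.2]
go [-0.1  0.1  4.2] spin 0.2
[ 456.96902109 -249.9544856    16.        ]
```

View pics/side5.png

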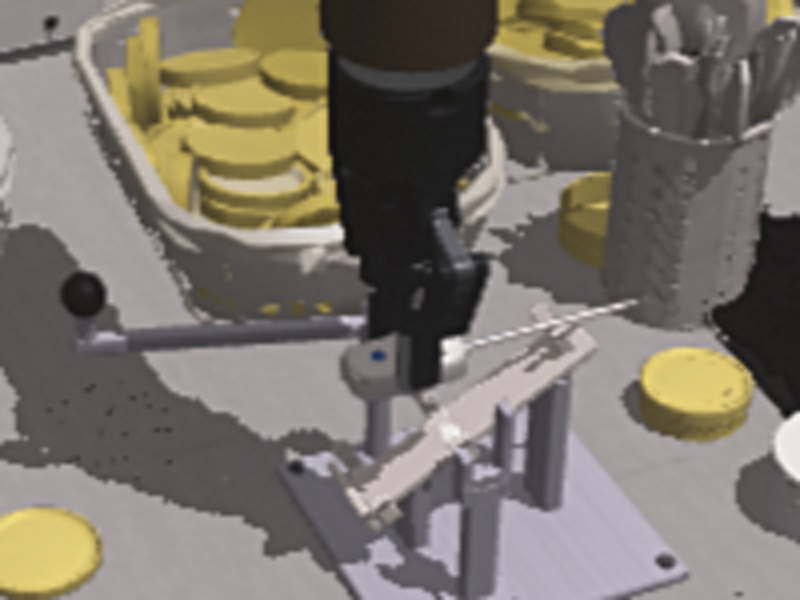

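View pics/top5.png

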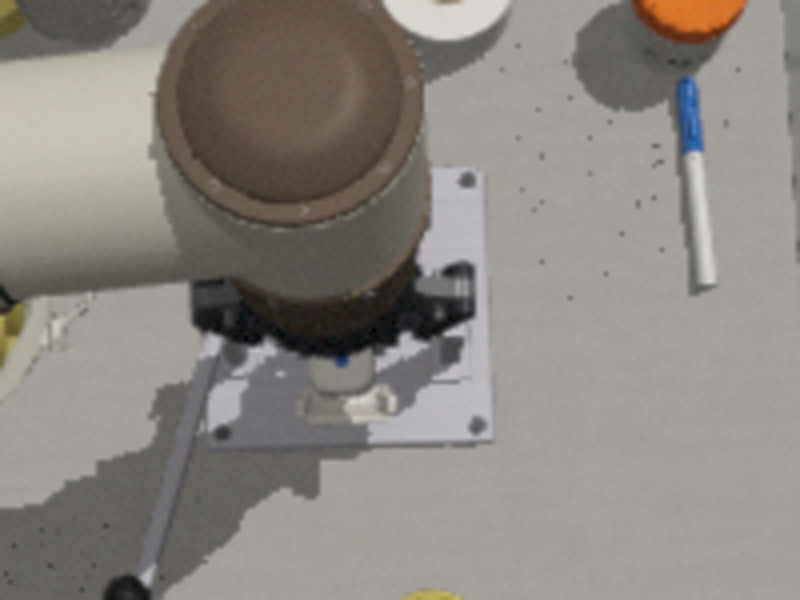

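```bash
python3 - <<'E'
from h import *
np.set_printoptions(precision=1,suppress=True)
T=lambda u,v:(u/4+170-.37,v/4+100-.37)
for u in(312,376): print(plane('top',T(u,370),128))
print('dot',plane('top',T(342,361),132))
print('lip',plane('top',T(300,400),58),plane('top',T(397,400),58), plane('top',T(309,416),50),plane('top',T(389,418),50))
for n,(x0,y0,x1,y1) in(('top',(230,160,285,215)),('side',(270,165,345,240))):
    im=cv2.imread(f'pics/{n}0.png')[y0:y1,x0:x1];
    cv2.imwrite(f'pics/{n}0c.png',cv2.resize(im,None,fx=8,fy=8,interpolation=cv2.INTER_CUBIC))
im=np.load('side5.npz')['im'][165:240,270:345];cv2.imwrite('pics/side5c.png',cv2.resize(im,None,fx=8,fy=8,interpolation=2))
E
```

```text
[594.8 -94.  128. ]
[ 594.2 -126.9  128. ]
dot [ 598.4 -109.6  132. ]
lip [592.5 -83.1  58. ] [ 591.5 -137.    58. ] [584.9 -87.6  50. ] [ 582.9 -132.3   50. ]
```

View pics/top0c.png

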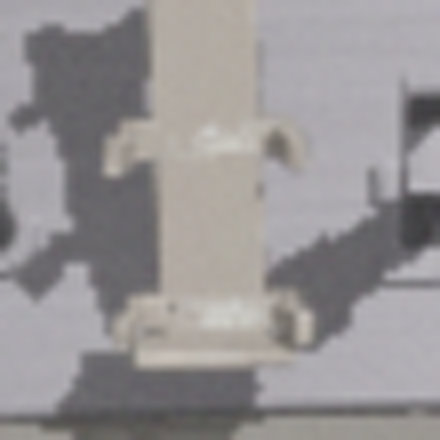

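View pics/side5c.png

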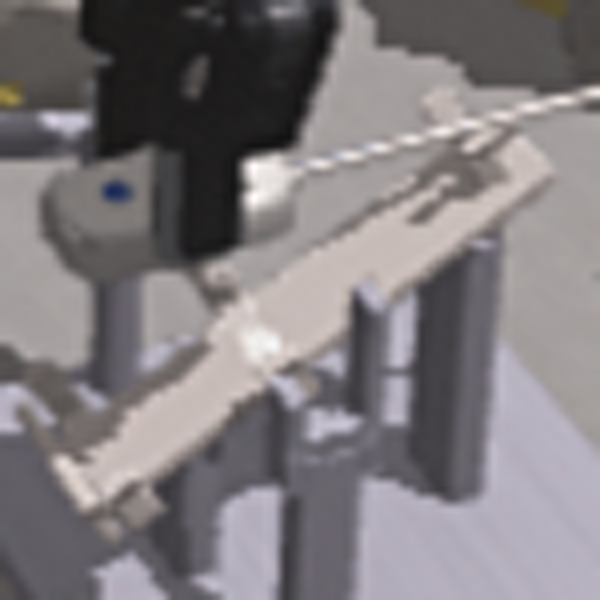

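```bash
python3 -m jog '[[[0,0,5,0],[0,0,9,0],[0,0,13,0],[0,0,17,0],[0,0,20,0]]]'; python3 -c "
from h import *;togo(609,-108.3,250,.0125)
for n in('side',):
    im,d=arm.get_image(n)
    x0,y0=(190,100) if n=='side' else(170,100)
    cv2.imwrite(f'pics/{n}6.png',cv2.resize(im[y0:y0+150,x0:x0+200],None,fx=4,fy=4,interpolation=2))"
```

```text
clock: 8.0
position: [609.5, -108.3, 275.4]
ee_rot: [1.0, 0.008, 0.004, 0.002]
contact_force: [-2.5, -0.4, 4.6]
gripper_width: 31.5
t8.00 pos [ 609.5 -108.3  275.4] yaw 0.016 tilt 0.0091 w 31.5 F [-2.5 -0.4  4.6]
go [-0.7 -0.1 25.4] spin 0.2
```

View pics/side6.png

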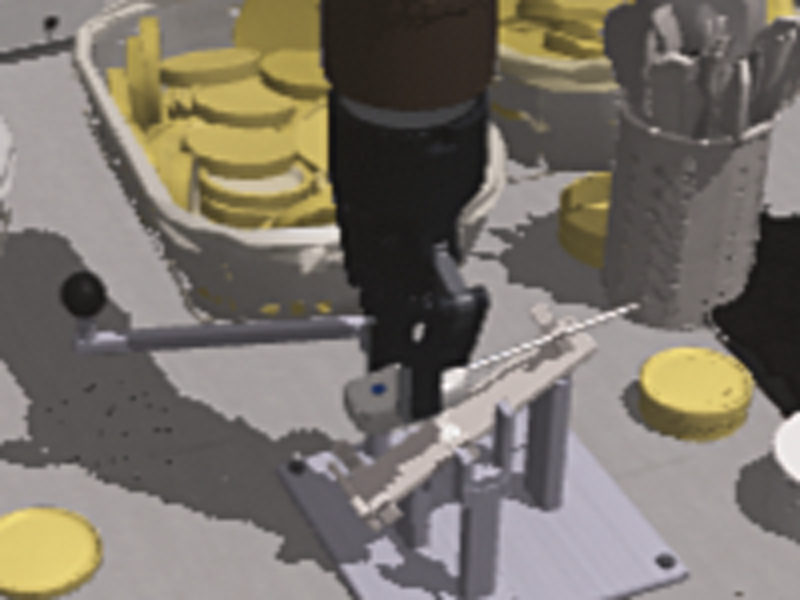

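```bash
python3 -m jog '[[[-0.5,0,6,0],[-0.5,0,11,0],[-0.5,0,16,0],[-0.5,0,21,0],[-0.5,0,25,0]]]'; python3 -c "
from h import *;togo(609,-108.3,240,.0125)
for n in('side','top'):
    im,d=arm.get_image(n)
    x0,y0=(190,100) if n=='side' else(170,100)
    cv2.imwrite(f'pics/{n}7.png',cv2.resize(im[y0:y0+150,x0:x0+200],None,fx=4,fy=4,interpolation=2))"
```

```text
clock: 8.68
position: [609.3, -108.3, 249.6]
ee_rot: [1.0, 0.008, 0.004, 0.002]
contact_force: [1.1, -0.2, 5.4]
gripper_width: 31.3
t8.68 pos [ 609.3 -108.3  249.6] yaw 0.016 tilt 0.0088 w 31.3 F [ 1.1 -0.2  5.4]
go [-0.3 -0.1  9.6] spin 0.2
```

View pics/side7.png

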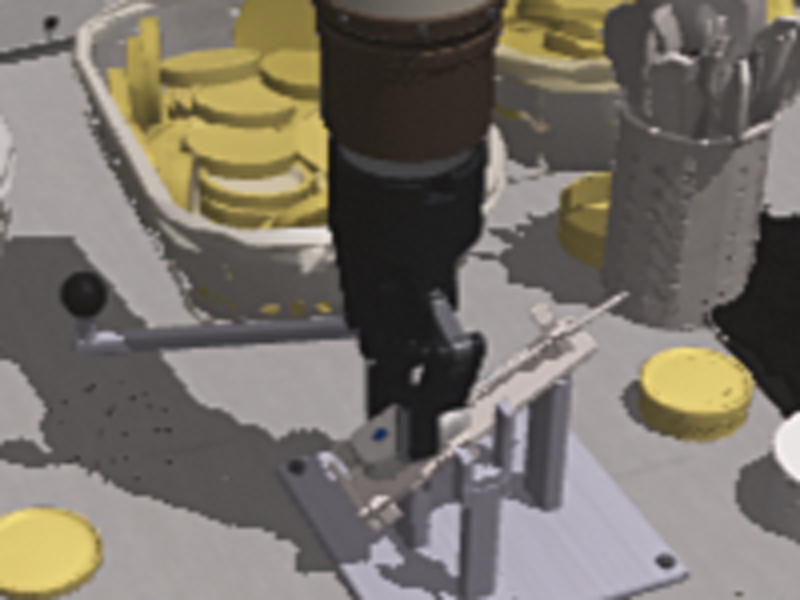

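View pics/top7.png

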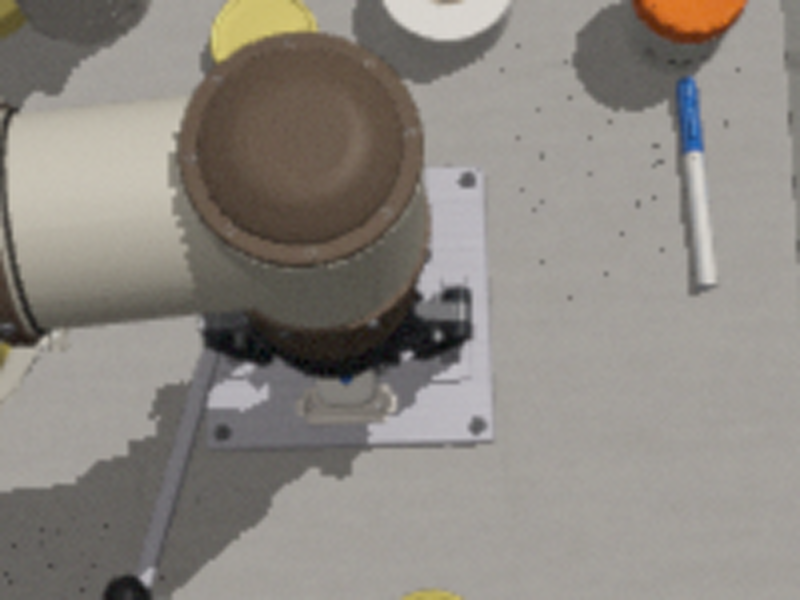

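```bash
python3 -m jog '[[[0,0,2,0],[0,0,4,0],[0,0,6,0],[0,0,8,0],[0,0,8,0]]]'; python3 -c "
from h import *;togo(609,-108.3,236,.0125)
for n in('side',):
    im,d=arm.get_image(n)
    cv2.imwrite(f'pics/{n}8.png',cv2.resize(im[160:260,240:360],None,fx=6,fy=6,interpolation=2))"
```

```text
clock: 9.4
position: [608.6, -108.4, 240.7]
ee_rot: [1.0, 0.008, 0.002, 0.002]
contact_force: [0.1, -0.2, 3.6]
gripper_width: 31.2
t9.40 pos [ 608.6 -108.4  240.7] yaw 0.016 tilt 0.0062 w 31.2 F [ 0.1 -0.2  3.6]
go [ 0.4 -0.1  4.7] spin 0.2
```

View pics/side8.png

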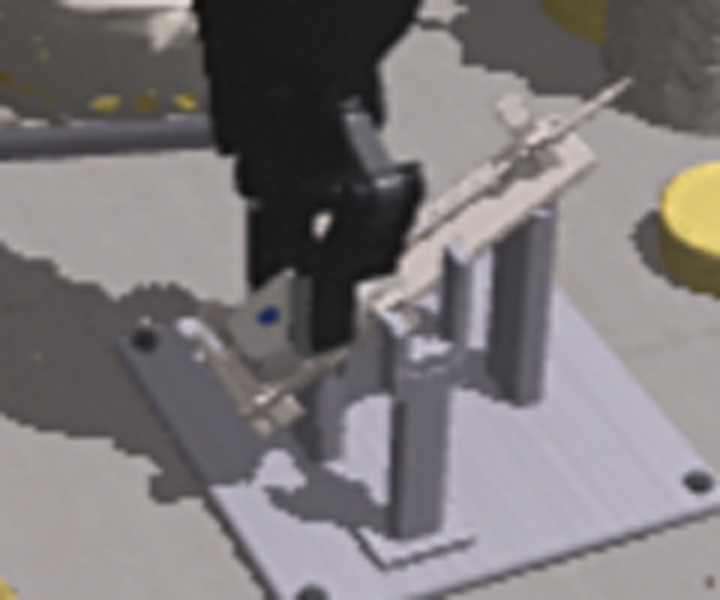

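Almost home. A few millimetres more, watching the force.

```bash
python3 -m jog '[[[0,0,1,0],[0,0,2,0],[0,0,3,0],[0,0,4,0],[0,0,4,0]]]'; python3 -c "
from h import *;togo(609,-108.3,236,.0125)"
```

```text
clock: 10.07
position: [608.7, -108.4, 239.3]
ee_rot: [1.0, 0.008, 0.003, 0.003]
contact_force: [-3.5, 1.8, 14.6]
gripper_width: 31.3
t10.07 pos [ 608.7 -108.4  239.3] yaw 0.017 tilt 0.0075 w 31.3 F [-3.5  1.8 14.6]
go [ 0.3 -0.2  3.3] spin 0.2
```

```bash
python3 -m jog '[[[0,0,0,0],[0,0,-1,0],[0,0,-1,0],[0,0,-1,0],[0,0,-1,0]]]' 50; python3 -c "
from h import *;togo(609,-108.3,236,.0125)
for n in('side',):
    im,d=arm.get_image(n)
    cv2.imwrite(f'pics/{n}9.png',cv2.resize(im[160:260,240:360],None,fx=6,fy=6,interpolation=2))"
```

```text
clock: 10.7
position: [608.7, -108.4, 239.9]
ee_rot: [1.0, 0.008, 0.002, 0.003]
contact_force: [-0.0, 1.1, -0.6]
gripper_width: 50.0
t10.70 pos [ 608.7 -108.4  239.9] yaw 0.017 tilt 0.0070 w 50.0 F [-0.   1.1 -0.6]
go [ 0.3 -0.1  3.9] spin 0.2
```

View pics/side9.png

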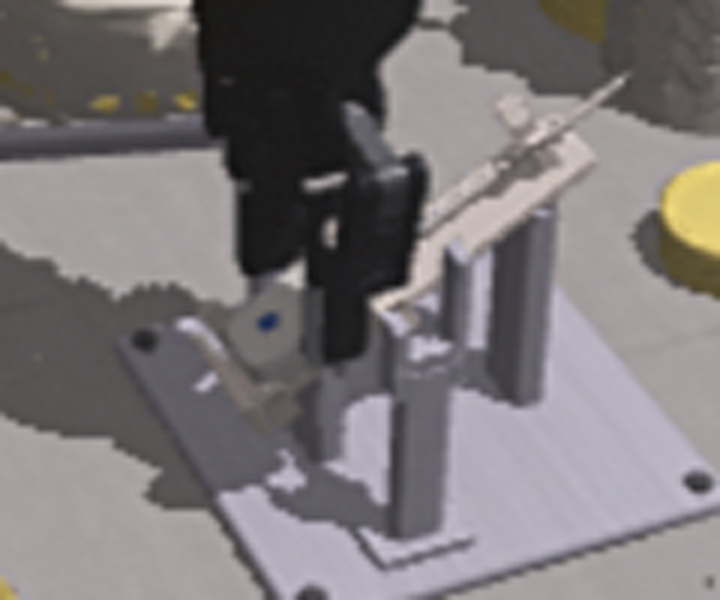

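```bash
python3 -m jog '[[[0,0,-12,0],[0,0,-35,0],[0,0,-65,0],[0,0,-100,0],[0,0,-120,0]]]'; python3 -m jog '[[[-40,-20,0,0],[-80,-40,0,0],[-110,-60,0,0],[-110,-60,0,0],[-110,-60,0,0]]]'; python3 -c "
from h import *;togo(477.8,-2,310,.0125)
for n in('side','top'):
    im,d=arm.get_image(n);np.savez(f'{n}10.npz',im=im,d=d)
    if n=='side':cv2.imwrite(f'pics/{n}10.png',cv2.resize(im[150:260,240:370],None,fx=6,fy=5.4,interpolation=2))
    else: cv2.imwrite(f'pics/{n}10.png',cv2.resize(im[130:270,190:310],None,fx=4.2,fy=4.2,interpolation=2))"
```

```text
clock: 11.38
position: [608.2, -107.8, 363.4]
ee_rot: [1.0, 0.009, 0.005, 0.003]
contact_force: [-0.1, -0.1, -1.3]
gripper_width: 50.2
clock: 12.0
position: [497.6, -49.7, 363.1]
ee_rot: [1.0, 0.009, 0.006, 0.003]
contact_force: [0.3, 0.1, 0.2]
gripper_width: 50.1
t12.00 pos [497.6 -49.7 363.1] yaw 0.018 tilt 0.0126 w 50.1 F [0.3 0.1 0.2]
go [-19.6 -48.3  52.6] spin 0.3
```

View pics/side10.png

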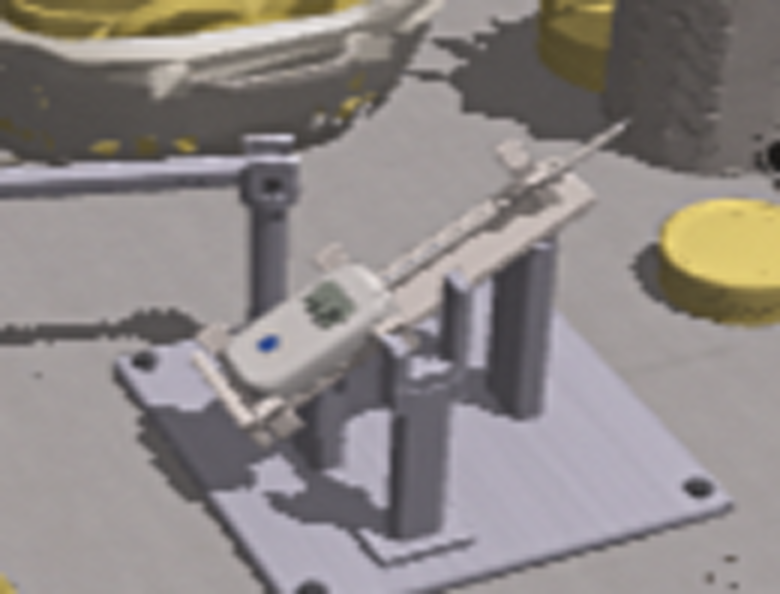

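View pics/top10.png

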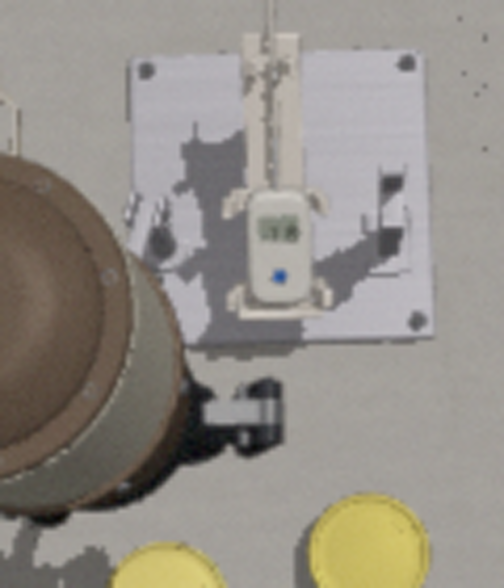

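```bash
python3 - <<'E'
from h import *
np.set_printoptions(precision=1,suppress=True)
T=lambda u,v:(u/4.2+190-.38,v/4.2+130-.38)
S=lambda u,v:(u/6+240-.42,v/5.4+150-.42)
print('dot',plane('top',T(280,277),66.6),plane('side',S(268,344),66.6),tri(S(268,344),T(280,277)))
print('front edge',plane('top',T(279,194),90),'expect x',663-27)
for q in [(147,70),(407,63),(417,320)]: print('hole',plane('top',T(*q),8))
print('knob',tri(zs(40,49),zt(42,453)),plane('top',zt(42,453),131),plane('side',zs(40,49),131))
E
```

```text
dot [ 599.5 -109.5   66.6] [ 597.  -106.    66.6] (array([ 597.4, -109.1,   69.3]), [np.float64(1.6502175537938533), np.float64(1.6502175537941866)])
front edge [ 638.5 -110.3   90. ] expect x 636
hole [733.7 -32.5   8. ]
hole [ 734.9 -181.6    8. ]
hole [ 585.3 -183.4    8. ]
knob (array([477.8,  -0.9, 131.5]), [np.float64(2.006471849044938), np.float64(2.006471849044888)]) [479.8  -1.3 131. ] [476.    0.2 131. ]
```

```bash
python3 - <<'E'
from h import *
np.set_printoptions(precision=1,suppress=True)
im=np.load('top10.npz')['im'][170:210,235:280]
a=cv2.imread('pics/top0.png')[170:210,235:280]
cv2.imwrite('pics/cmp.png',cv2.resize(np.hstack([a,im]),None,fx=8,fy=10,interpolation=2))
O=np.array([663,-108.5,0]);
for nm,(x,z) in dict(headback_top=(-84,16),headback_bot=(-84,0),lip_in=(-86,12),lip_out=(-90,12),front=(-22,16)).items():
    c,s=.866,.5
    X=O+[x*c-z*s,0,87+x*s+z*c]; q=proj('top',X); print(nm,X,((q-[235,170])*[8,10]))
E
```

```text
headback_top [ 582.3 -108.5   58.9] [168.7 339. ]
headback_bot [ 590.3 -108.5   45. ] [170.3 314.9]
lip_in [ 582.5 -108.5   54.4] [169.3 341.4]
lip_out [ 579.1 -108.5   52.4] [169.7 358.2]
front [ 635.9 -108.5   89.9] [161.8  70. ]
```

View pics/cmp.png

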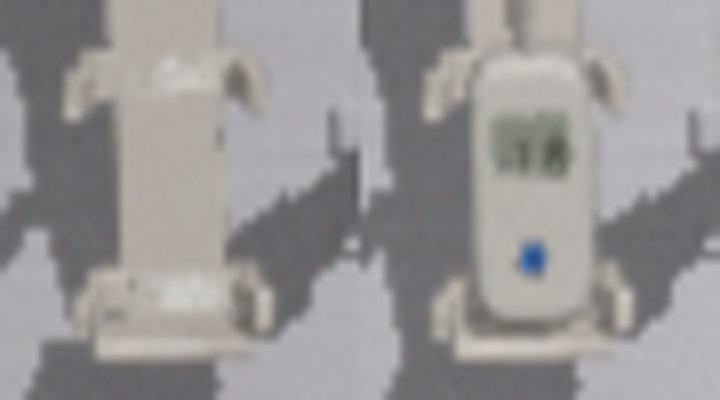

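```bash
python3 -c "
from h import *;togo(608.2,-108.4,340,.0125)"; python3 -m jog '[[[40,20,0,0],[80,40,0,0],[109.5,60,10,0.3],[109.5,60.5,20,0.3],[109.5,60.5,20,0.3]]]';python3 -c "
from h import *;togo(608.2,-108.4,240,.0125)"
```

```text
t12.10 pos [498.  -49.9 362.4] yaw 0.017 tilt 0.0114 w 49.9 F [ 0.2 -0.6  0.1]
go [109.   60.2  23.8] spin 0.2
clock: 12.72
position: [608.5, -109.1, 341.9]
ee_rot: [1.0, 0.005, 0.003, 0.003]
contact_force: [0.5, -0.0, 0.5]
gripper_width: 49.9
t12.72 pos [ 608.5 -109.1  341.9] yaw 0.010 tilt 0.0082 w 49.9 F [ 0.5 -0.   0.5]
go [ -0.9  -1.3 101.9] spin -0.1
```

```bash
python3 -m jog '[[[-0.5,-1,25,0],[-0.8,-1,50,0],[-0.8,-1,72,0],[-0.8,-1,88,0],[-0.8,-1,98,0]]]';python3 -c "
from h import *;togo(608.2,-108.4,240,.0125)"; python3 -m jog '[[[0,0,0,0],[0,0,0,0],[0,0,0,0],[0,0,0,0],[0,0,0,0]]]' 25;python3 -c "
from h import *;togo(604.2,-108.4,238,.0125)"
```

```text
clock: 13.35
position: [608.1, -108.4, 243.7]
ee_rot: [1.0, 0.005, 0.003, 0.003]
contact_force: [-0.4, 0.2, -0.1]
gripper_width: 49.9
t13.35 pos [ 608.1 -108.4  243.7] yaw 0.011 tilt 0.0082 w 49.9 F [-0.4  0.2 -0.1]
go [ 0.1 -0.   3.7] spin -0.1
clock: 13.98
position: [608.3, -108.4, 244.2]
ee_rot: [1.0, 0.005, 0.004, 0.003]
contact_force: [-0.2, 0.0, 1.7]
gripper_width: 30.1
t13.97 pos [ 608.3 -108.4  244.2] yaw 0.011 tilt 0.0090 w 30.1 F [-0.2  0.   1.7]
go [-4.1 -0.1  6.1] spin -0.1
```

```bash
python3 -m jog '[[[-1,0,0.6,0],[-2,0,1.2,0],[-3,0,1.7,0],[-4,0,2.2,0],[-4.2,0,2.3,0]]]';python3 -c "
from h import *;togo(604.2,-108.4,238,.0125)
im,d=arm.get_image('side')
cv2.imwrite(f'pics/side11.png',cv2.resize(im[150:260,240:370],None,fx=6,fy=5.4,interpolation=2))"
```

```text
clock: 14.6
position: [604.0, -108.5, 241.7]
ee_rot: [1.0, 0.005, 0.003, 0.003]
contact_force: [0.2, -0.5, -0.2]
gripper_width: 30.3
t14.60 pos [ 604.  -108.5  241.7] yaw 0.011 tilt 0.0088 w 30.3 F [ 0.2 -0.5 -0.2]
go [ 0.2 -0.1  3.7] spin -0.1
```

View pics/side11.png

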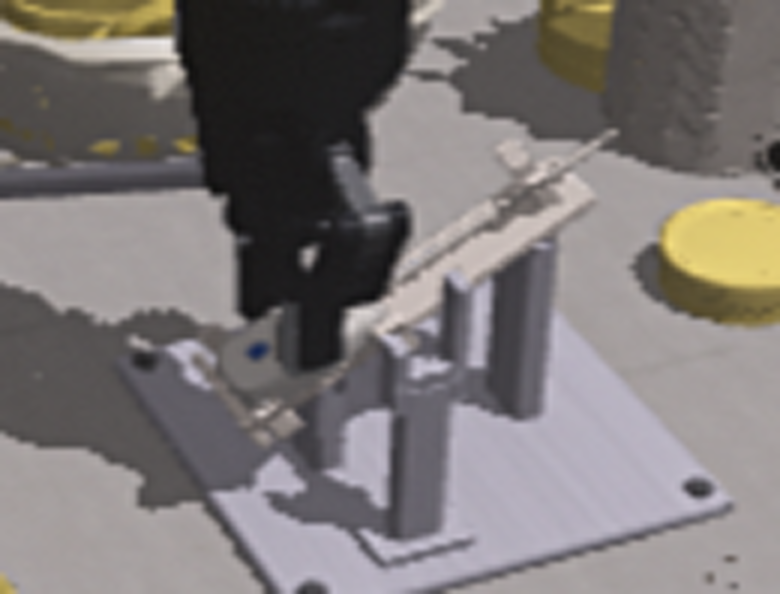

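```bash
python3 -m jog '[[[0,0,0,0],[0,0,0,0],[0,0,-1,0],[0,0,-2,0],[0,0,-2,0]]]' 50; python3 -m jog '[[[0,0,-15,0],[0,0,-40,0],[0,0,-70,0],[0,0,-100,0],[0,0,-120,0]]]'; python3 -m jog '[[[-40,-20,0,0],[-80,-40,0,0],[-110,-70,0,0],[-120,-100,0,0],[-124,-105,0,0]]]'; python3 -c "
from h import *;togo(477.8,-2,330,.0125)
for n in('side','top'):
    im,d=arm.get_image(n);np.savez(f'{n}12.npz',im=im,d=d)
    if n=='side':cv2.imwrite(f'pics/{n}12.png',cv2.resize(im[150:260,240:370],None,fx=6,fy=5.4,interpolation=2))
    else: cv2.imwrite(f'pics/{n}12.png',cv2.resize(im[170:210,235:280],None,fx=8,fy=10,interpolation=2))"
```

```text
clock: 15.28
position: [604.0, -108.5, 243.9]
ee_rot: [1.0, 0.005, 0.004, 0.003]
contact_force: [0.4, -1.0, 0.2]
gripper_width: 49.9
clock: 15.9
position: [603.2, -107.9, 367.0]
ee_rot: [1.0, 0.006, 0.005, 0.003]
contact_force: [1.0, -0.6, 0.3]
gripper_width: 49.7
clock: 16.52
position: [477.3, -3.2, 366.5]
ee_rot: [1.0, 0.007, 0.007, 0.002]
contact_force: [0.9, -0.6, 0.4]
gripper_width: 50.3
t16.52 pos [477.3  -3.2 366.5] yaw 0.014 tilt 0.0141 w 50.3 F [ 0.9 -0.6  0.4]
go [-0.  -1.4 36.5] spin 0.1
```

View pics/side12.png

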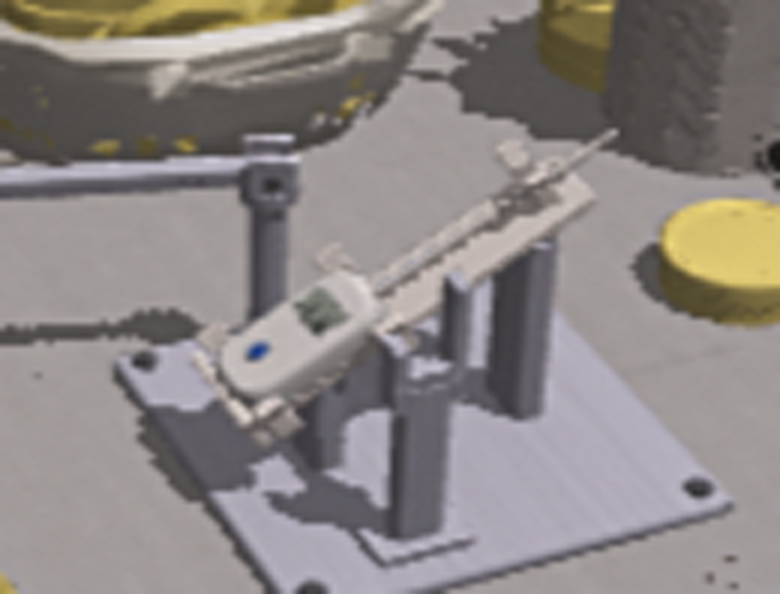

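View pics/top12.png

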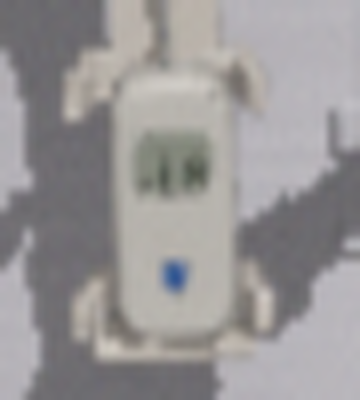

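```bash
python3 -m jog '[[[1,-2,15,0],[1.5,-2.9,30,0],[1.5,-2.9,40,0],[1.5,-2.9,40,0],[1.5,-2.9,40,0]]]'; python3 -c "
from h import *;togo(478.8,-.3,290,.0125);print(np.round(arm.read_state()['joints'],2))
for n in('side',):
    im,d=arm.get_image(n);np.savez(f'{n}13.npz',im=im,d=d)
    cv2.imwrite(f'pics/{n}13.png',cv2.resize(im[110:240,170:320],None,fx=4.5,fy=4.5,interpolation=2))"
```

```text
clock: 17.25
position: [480.1, -1.4, 326.1]
ee_rot: [1.0, 0.006, 0.006, 0.003]
contact_force: [-0.8, -0.5, 1.1]
gripper_width: 50.1
t17.25 pos [480.1  -1.4 326.1] yaw 0.012 tilt 0.0138 w 50.1 F [-0.8 -0.5  1.1]
go [-1.8 -1.3 36.1] spin -0.0
[ 0.34  0.22 -0.46  0.01 -0.89  1.24]
```

View pics/side13.png

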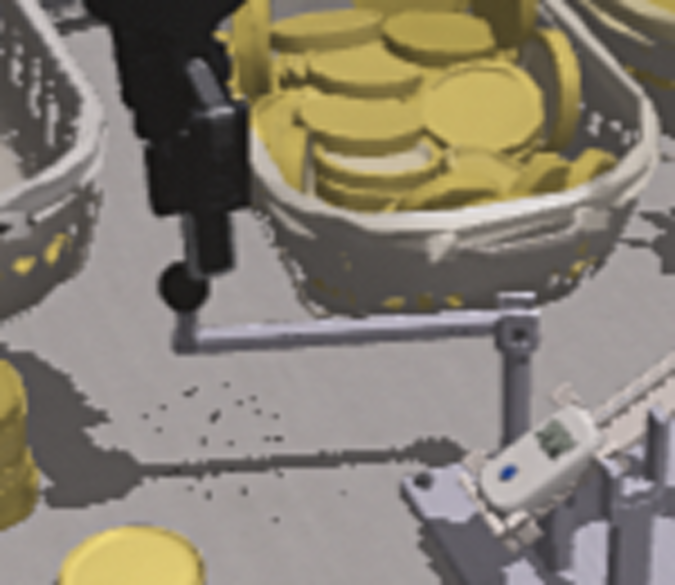

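```bash
python3 -m jog '[[[-1.3,1,0,8],[-1.3,1,0,16],[-1.3,1,0,24],[-1.3,1,0,31],[-1.3,1,0,31]]]'; python3 -c "
from h import *;togo(479,-.3,290,-.54)"
```

```text
clock: 17.92
position: [478.9, -2.3, 326.9]
ee_rot: [0.965, -0.261, 0.008, 0.0]
contact_force: [-0.6, 1.0, -0.2]
gripper_width: 49.9
t17.93 pos [478.9  -2.3 326.9] yaw -0.527 tilt 0.0151 w 49.9 F [-0.6  1.  -0.2]
go [-1.5 -1.7 36.8] spin 0.7
```

```bash
python3 -m jog '[[[-2,-1,6,0],[-3.5,-1.2,15,0],[-3.7,-1.2,25,0],[-3.7,-1.2,34,0],[-3.7,-1.2,36,0]]]'; python3 -c "
from h import *;togo(476.6,.3,290,-.54)
for n in('side',):
    im,d=arm.get_image(n);np.savez(f'{n}14.npz',im=im,d=d)
    cv2.imwrite(f'pics/{n}14.png',cv2.resize(im[110:240,170:320],None,fx=4.5,fy=4.5,interpolation=2))"
```

```text
clock: 18.55
position: [476.7, 0.3, 289.8]
ee_rot: [0.965, -0.261, 0.007, 0.001]
contact_force: [-0.5, -0.1, -0.1]
gripper_width: 49.9
t18.55 pos [4.767e+02 3.000e-01 2.898e+02] yaw -0.527 tilt 0.0136 w 49.9 F [-0.5 -0.1 -0.1]
go [-0.1  0.  -0.2] spin 0.7
```

View pics/side14.png

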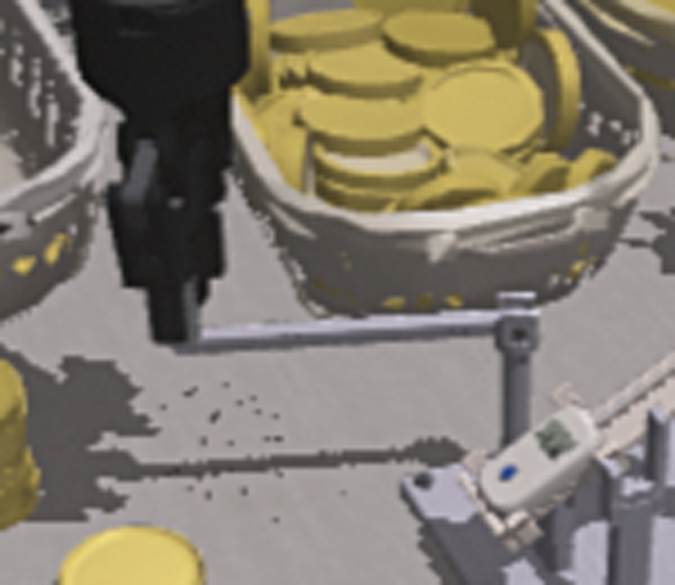

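```bash
python3 -m jog '[[[0,0,0,0],[0,0,0,0],[0,0,0,0],[0,0,0,0],[0,0,0,0]]]' 16; python3 -c "
from h import *;togo(476.6,.3,316,-.54)
for n in('side',):
    im,d=arm.get_image(n)
    cv2.imwrite(f'pics/{n}15.png',cv2.resize(im[110:240,170:320],None,fx=4.5,fy=4.5,interpolation=2))"
```

```text
clock: 19.23
position: [476.8, 0.4, 290.2]
ee_rot: [0.965, -0.261, 0.007, 0.001]
contact_force: [0.5, -0.1, -0.3]
gripper_width: 20.7
t19.23 pos [4.768e+02 4.000e-01 2.902e+02] yaw -0.527 tilt 0.0143 w 20.7 F [ 0.5 -0.1 -0.3]
go [  0.2   0.1 -25.8] spin 0.7
```

View pics/side15.png

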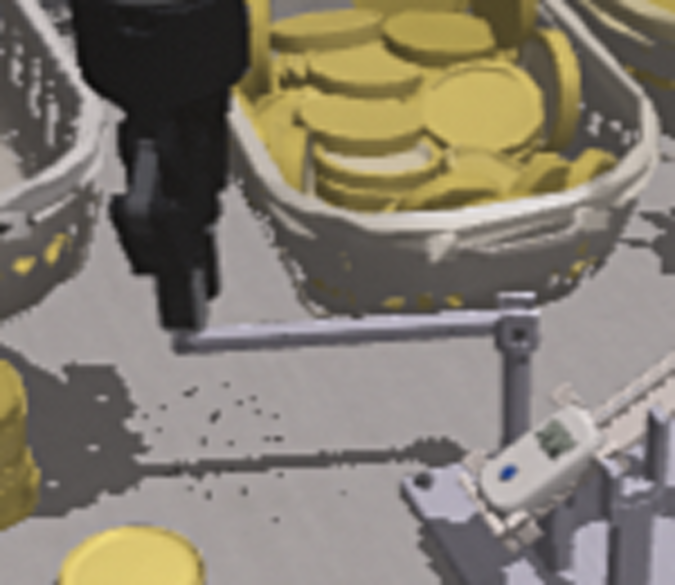

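```bash
python3 -m jog '[[[1.3,-0.3,-6,0],[2.8,-0.7,-12,0],[4.8,-1.2,-19,0],[7.5,-1.8,-26,0],[7.5,-1.8,-26,0]]]'; python3 -c "
from h import *
piv=np.array([627.3,-42.9])
for sw in (1.6,1.3,1.0,.7,.4,.2,.07,0):
    a=-np.pi/2-sw+.0125
    print(sw,np.round(piv+147.5*np.array([np.cos(a),np.sin(a)]),1),'yaw %.3f'%(-.527-(sw-1.87)))
togo(483.9,-1.8,316,-.54)
for n in('side',):
    im,d=arm.get_image(n)
    cv2.imwrite(f'pics/{n}16.png',cv2.resize(im[110:240,170:320],None,fx=4.5,fy=4.5,interpolation=2))"
```

```text
clock: 19.9
position: [484.0, -1.7, 316.7]
ee_rot: [0.965, -0.261, 0.007, 0.0]
contact_force: [2.0, 0.9, -3.7]
gripper_width: 20.5
1.6 [479.8 -40.4] yaw -0.257
1.3 [485.7 -84.1] yaw 0.043
1.0 [ 504.2 -124.1] yaw 0.343
0.7 [ 533.7 -156.9] yaw 0.643
0.4 [ 571.6 -179.5] yaw 0.943
0.2 [ 599.8 -187.8] yaw 1.143
0.07 [ 618.8 -190.2] yaw 1.273
0 [ 629.1 -190.4] yaw 1.343
t19.90 pos [484.   -1.7 316.7] yaw -0.528 tilt 0.0147 w 20.5 F [ 2.   0.9 -3.7]
go [-0.   0.1  0.7] spin 0.7
```

View pics/side16.png

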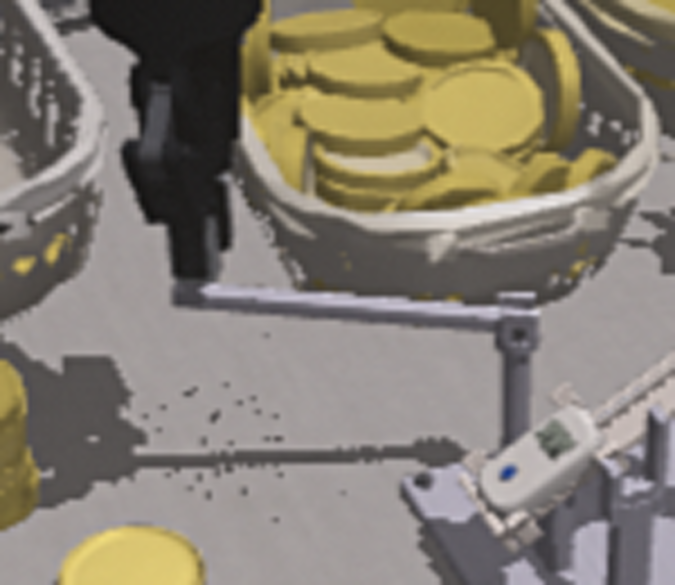

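```bash
cat >> h.py <<'E'
def swing(sws,r=147.5,zt=None,piv=(627.3,-42.9),yaw0=-.527):
    from scipy.spatial.transform import Rotation as Ro
    s=arm.read_state();R=Ro.from_quat(s['ee_rot']).as_matrix();p=np.array(s['position']);a=np.arctan2(R[1,0],R[0,0])
    g=p+155*R[:,2];v=g[:2]-piv
    print('t%.2f'%s['clock'],'grasp pt',np.round(g,1),'r %.1f'%np.hypot(*v),'swing~%.3f'%((-np.pi/2+.0125-np.arctan2(v[1],v[0])+np.pi)%(2*np.pi)-np.pi),'yaw %.3f'%a,'F',np.round(s['contact_force'],1),'w %.1f'%s['gripper_width'])
    for sw in sws:
        b=-np.pi/2-sw+.0125
        t=np.array([piv[0]+r*np.cos(b),piv[1]+r*np.sin(b),g[2] if zt is None else zt])
        print(np.round(sw,3),np.round(R.T@(t-g),1),'spin %.1f'%-np.degrees(yaw0-(sw-1.87)-a))
E
python3 -c "
from h import *
swing(np.linspace(1.87,1.3,6)[1:])"
```

```text
t19.95 grasp pt [486.   -2.4 161.4] r 147.0 swing~1.863 yaw -0.527 F [ 1.8 -0.9 -3.5] w 20.8
1.756 [ 4.1 15.1  0. ] spin -6.6
1.642 [10.9 30.6  0.1] spin -13.1
1.528 [19.3 45.1  0.1] spin -19.6
1.414 [29.3 58.6  0.2] spin -26.1
1.3 [40.8 70.8  0.4] spin -32.7
```

```bash
python3 -m jog '[[[4,15,0,-6.5],[11,30.5,0,-13],[19,45,0,-19.5],[29,58.5,0,-26],[41,71,0,-32.5]]]'; python3 -c "
from h import *
swing(np.linspace(1.3,.7,6)[1:])"
```

```text
clock: 20.58
position: [484.0, -83.8, 316.7]
ee_rot: [1.0, 0.022, 0.008, 0.002]
contact_force: [3.4, 2.2, -3.9]
gripper_width: 20.6
t20.57 grasp pt [486.4 -84.4 161.7] r 146.9 swing~1.297 yaw 0.044 F [ 3.4  2.2 -3.9] w 20.6
1.18 [ 4.5 16.6  0.1] spin -6.8
1.06 [11.7 32.8  0.3] spin -13.7
0.94 [20.8 47.9  0.5] spin -20.6
0.82 [31.6 61.9  0.8] spin -27.5
0.7 [44.  74.5  1. ] spin -34.3
```

```bash
python3 -m jog '[[[4.5,16.5,0,-7],[11.5,33,0,-13.5],[21,48,0.3,-20.5],[31.5,62,0.5,-27.5],[44,74.5,0.8,-34]]]'; python3 -c "
from h import *
swing(np.linspace(.7,.2,6)[1:])
for n in('side','top'):
    im,d=arm.get_image(n)
    cv2.imwrite(f'pics/{n}17.png',cv2.resize(im[120:270,190:350],None,fx=4,fy=4,interpolation=2))"
```

```text
clock: 21.2
position: [531.6, -155.9, 316.2]
ee_rot: [0.949, 0.315, 0.007, 0.003]
contact_force: [3.5, 6.1, -4.9]
gripper_width: 20.7
t21.20 grasp pt [ 534.1 -156.2  161.2] r 146.7 swing~0.701 yaw 0.641 F [ 3.5  6.1 -4.9] w 20.7
0.6 [ 3.5 14.4  0.2] spin -5.8
0.5 [ 9.1 28.1  0.4] spin -11.6
0.4 [16.1 41.   0.6] spin -17.3
0.3 [24.3 53.3  0.9] spin -23.0
0.2 [33.7 64.6  1.1] spin -28.8
```

View pics/side17.png

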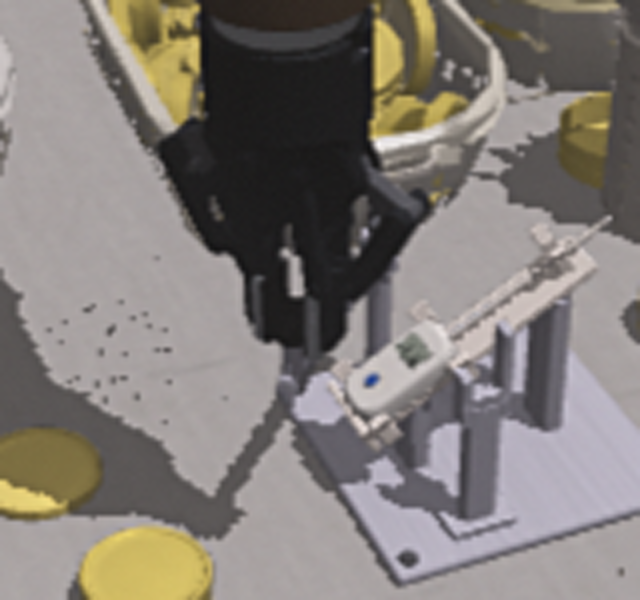

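View pics/top17.png

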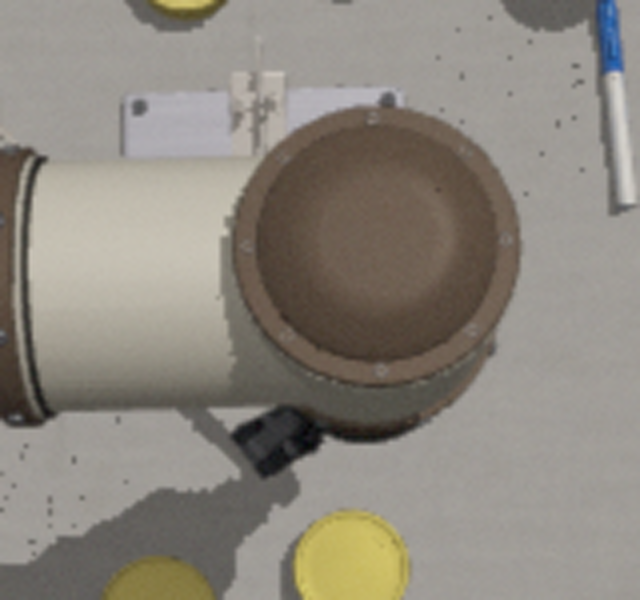

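```bash
python3 -m jog '[[[3.5,14,0,-6],[9.3,27.7,0.2,-11.5],[16.5,40.5,0.4,-17],[25,52.5,0.7,-23],[34.5,64,1,-28.5]]]'; python3 -c "
from h import *
swing([.15,.1,.05,.02,0],r=146)
print(np.round(arm.read_state()['joints'],2))
for n in('side',):
    im,d=arm.get_image(n)
    cv2.imwrite(f'pics/{n}18.png',cv2.resize(im[120:270,190:350],None,fx=4,fy=4,interpolation=2))"
```

```text
clock: 21.92
position: [597.2, -186.5, 314.9]
ee_rot: [0.843, 0.538, 0.004, 0.003]
contact_force: [-0.4, 2.6, -2.6]
gripper_width: 20.7
t21.93 grasp pt [ 598.9 -186.6  159.9] r 146.5 swing~0.208 yaw 1.137 F [-0.4  2.6 -2.6] w 20.7
0.15 [2.7 8.  0.1] spin -3.2
0.1 [ 5.  14.9  0.2] spin -6.1
0.05 [ 7.7 21.7  0.3] spin -8.9
0.02 [ 9.4 25.7  0.3] spin -10.7
0 [10.7 28.4  0.3] spin -11.8
[-0.04  0.46 -0.12  0.   -0.99  2.75]
```

View pics/side18.png

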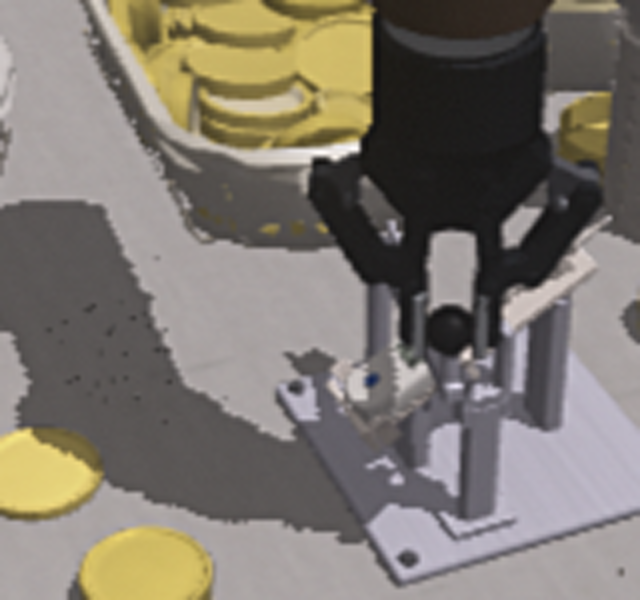

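```bash
python3 -m jog '[[[1.5,6,0,-2.5],[3,12,0,-5],[5.5,18,0,-7],[8,23.5,0,-9],[10.5,28,0,-9]]]'; python3 -c "
from h import *
swing([0,-.02],r=147)
print(np.round(arm.read_state()['joints'],2))
for n in('side','top'):
    im,d=arm.get_image(n);np.savez(f'{n}19.npz',im=im,d=d)
    cv2.imwrite(f'pics/{n}19.png',cv2.resize(im[130:250,240:360],None,fx=5,fy=5,interpolation=2))"
```

```text
clock: 22.6
position: [627.6, -188.9, 314.5]
ee_rot: [0.797, 0.604, 0.002, 0.003]
contact_force: [-6.2, -0.9, -2.2]
gripper_width: 20.6
t22.60 grasp pt [ 628.7 -189.2  159.5] r 146.3 swing~0.003 yaw 1.298 F [-6.2 -0.9 -2.2] w 20.6
0 [-0.5  0.6  0. ] spin -2.6
-0.02 [0.4 3.4 0. ] spin -3.7
[-0.05  0.5  -0.04  0.   -1.02  2.91]
```

View pics/side19.png

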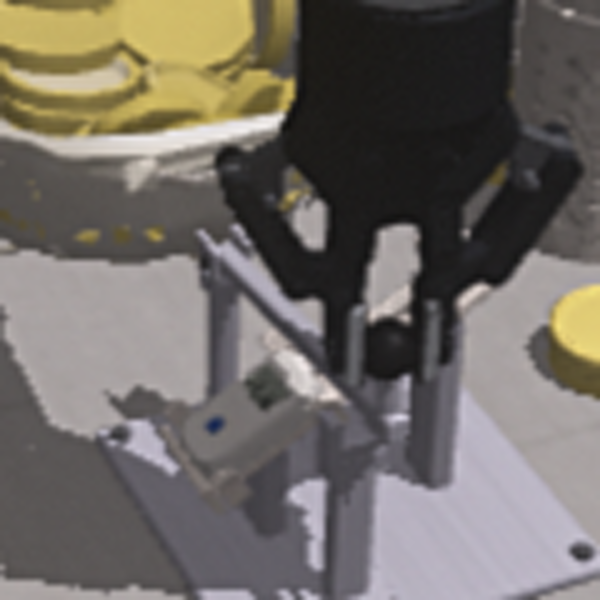

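View pics/top19.png

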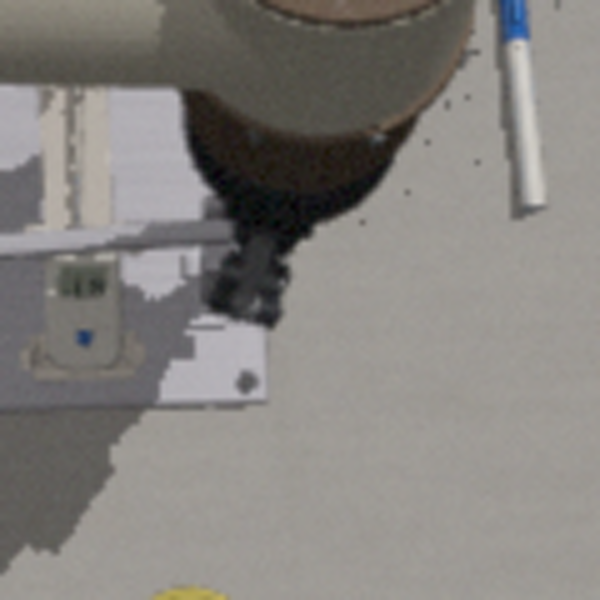

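```bash
python3 -m jog '[[[-1.5,-1.5,5,0],[-3.5,-1,10,0],[-5,-0.5,15,0],[-6.5,0,20,0],[-7.8,0.3,23,0]]]'; python3 -c "
from h import *
swing([0,-.02],r=155)
for n in('side','top'):
    im,d=arm.get_image(n);np.savez(f'{n}20.npz',im=im,d=d)
    cv2.imwrite(f'pics/{n}20.png',cv2.resize(im[130:250,240:360],None,fx=5,fy=5,interpolation=2))"
```

```text
clock: 23.32
position: [626.0, -196.0, 290.8]
ee_rot: [0.797, 0.604, 0.002, 0.002]
contact_force: [-6.4, 8.3, 11.6]
gripper_width: 20.5
t23.32 grasp pt [ 627.  -196.1  135.8] r 153.2 swing~0.014 yaw 1.297 F [-6.4  8.3 11.6] w 20.5
0 [-1.2  2.6  0. ] spin -2.6
-0.02 [-0.3  5.6  0. ] spin -3.8
```

View pics/side20.png

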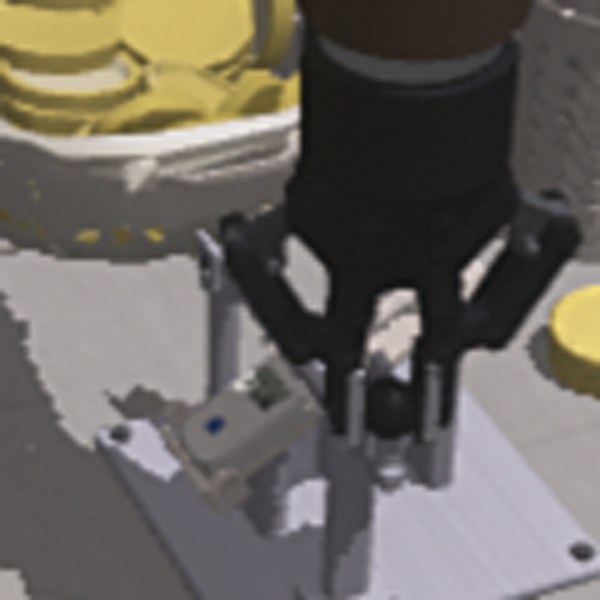

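View pics/top20.png

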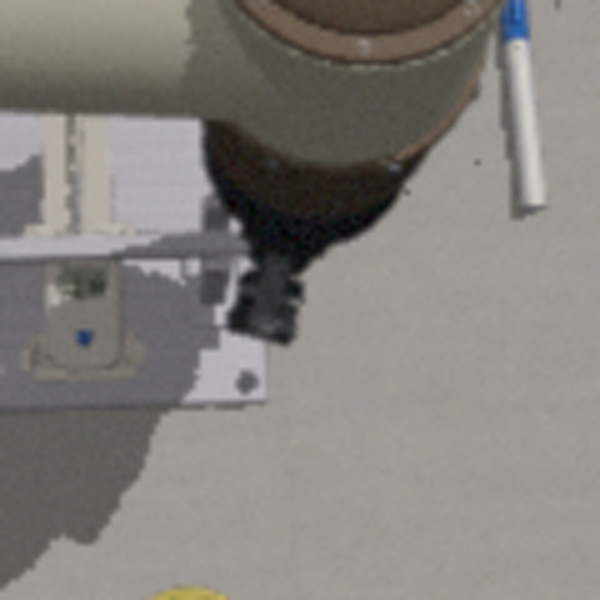

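```bash
python3 -m jog '[[[0,0,0,0],[0,0,0,0],[0,0,0,0],[0,0,-2,0],[0,0,-4,0]]]' 36; python3 -c "
from h import *
swing([0],r=155)
for n in('side',):
    im,d=arm.get_image(n)
    cv2.imwrite(f'pics/{n}21.png',cv2.resize(im[130:250,240:360],None,fx=5,fy=5,interpolation=2))"
```

```text
clock: 24.05
position: [626.2, -195.9, 295.4]
ee_rot: [0.797, 0.604, 0.003, 0.003]
contact_force: [-0.1, -0.1, -0.2]
gripper_width: 36.0
t24.05 grasp pt [ 627.3 -196.   140.4] r 153.1 swing~0.012 yaw 1.298 F [-0.1 -0.1 -0.2] w 36.0
0 [-1.3  2.3  0. ] spin -2.6
```

View pics/side21.png

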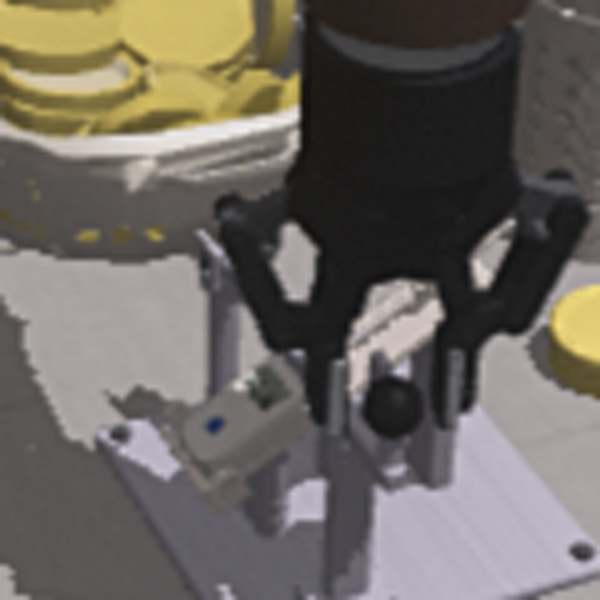

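Released. Now straight up and away, then a check.

```bash
python3 -m jog '[[[0,0,-10,0],[0,0,-30,0],[0,0,-60,0],[0,0,-90,0],[0,0,-120,0]]]'; python3 -m jog '[[[-10,-40,-20,0],[-30,-90,-20,0],[-50,-140,-20,0],[-60,-190,-20,0],[-60,-200,-20,0]]]'; python3 -c "
from h import *
swing([0],r=155)
for n in('side','top'):
    im,d=arm.get_image(n);np.savez(f'{n}22.npz',im=im,d=d)
    cv2.imwrite(f'pics/{n}22.png',cv2.resize(im[130:250,210:350],None,fx=5,fy=5,interpolation=2))"
```

```text
clock: 24.72
position: [625.2, -195.8, 417.7]
ee_rot: [0.797, 0.604, 0.003, 0.003]
contact_force: [0.2, -0.2, -1.1]
gripper_width: 36.2
clock: 25.35
position: [413.2, -199.7, 437.1]
ee_rot: [0.797, 0.604, 0.004, 0.004]
contact_force: [1.0, 0.1, 0.3]
gripper_width: 35.9
t25.35 grasp pt [ 414.9 -199.9  282.1] r 264.1 swing~0.947 yaw 1.297 F [1.  0.1 0.3] w 35.9
0 [ 59.9 205.8   2.4] spin -2.6
```

View pics/side22.png

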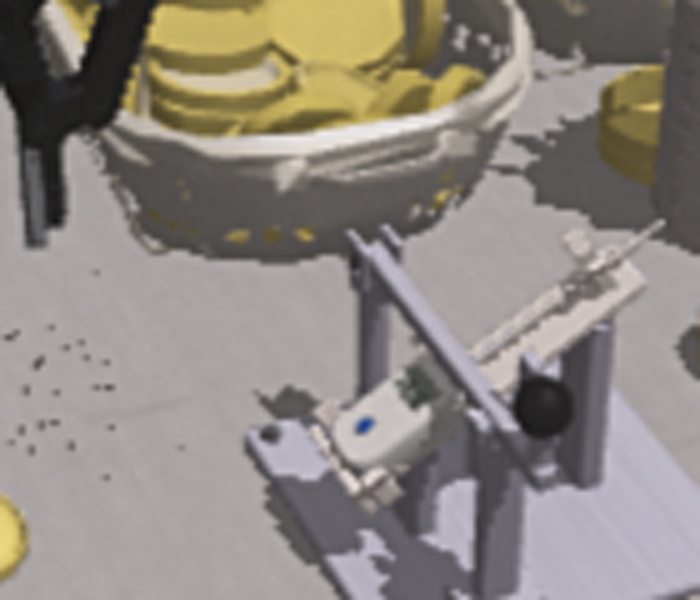

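View pics/top22.png

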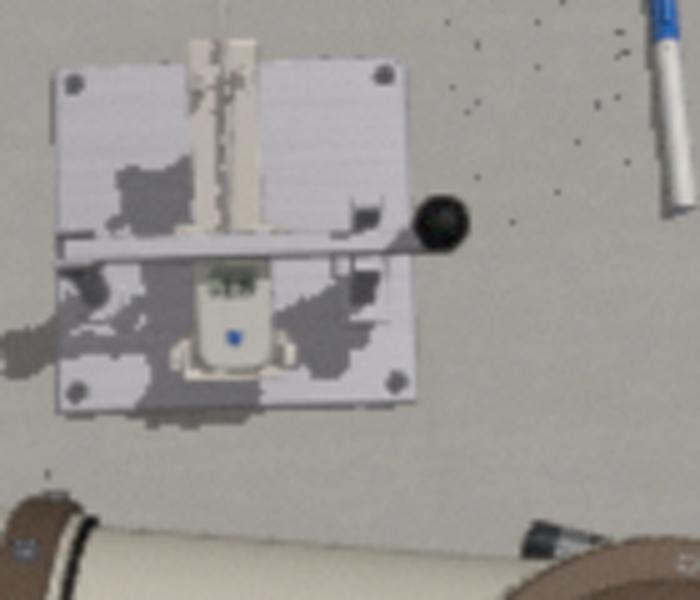

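```bash
python3 - <<'E'
from h import *
np.set_printoptions(precision=1,suppress=True)
T=lambda u,v:(u/5+210-.4,v/5+130-.4)
X,e=tri(T(543,406),T(441,222));print('knob',X,e,'swing',(X[0]-627.4)/155-.0125)
print('dot',plane('top',T(234,338),66.6),'expect x~596.5')
def cen(im):
    h=cv2.cvtColor(im,cv2.COLOR_BGR2HSV);m=cv2.inRange(h,(20,90,90),(35,255,255))
    return [tuple(np.round(cv2.minEnclosingCircle(c)[0],1)) for c in cv2.findContours(m,0,2)[0] if cv2.contourArea(c)>250],h
for f in('side0','side22'):
    im=np.load(f+'.npz')['im'];c,h=cen(im);print(f,[x for x in c if 150<x[0]<420 and x[1]>180]);b=cv2.inRange(h[270:310,350:430],(100,120,60),(125,255,255));print('marker blue',np.argwhere(b).mean(0))
s=arm.read_state();print(s['clock'],np.abs(s['joint_vel']).max(),s['contact_force'])
E
```

```text
knob [ 628.6 -197.5  131.2] [np.float64(1.8083850860418478), np.float64(1.8083850860406574)] swing -0.0049830679413793
dot [ 595.9 -109.7   66.6] expect x~596.5
side0 [(np.float64(226.2), np.float64(265.3)), (np.float64(198.5), np.float64(237.5)), (np.float64(159.8), np.float64(208.7)), (np.float64(363.2), np.float64(197.2))]
marker blue [ 8.3 58.1]
side22 [(np.float64(226.1), np.float64(265.0)), (np.float64(198.5), np.float64(237.5)), (np.float64(159.8), np.float64(208.8)), (np.float64(363.2), np.float64(197.2))]
marker blue [ 8.3 58.1]
25.45 0.04743222255894522 [ 0.6  0.5 -0.2]
```

Every check agrees: the knob sits at z = 131 with swing about 0, the thermometer is home, and the bystanders haven't moved. I'll let the arm settle and hand in.

```bash
python3 -m jog '[[[0,0,0,0],[0,0,0,0],[0,0,0,0],[0,0,0,0],[0,0,0,0]]]'; python3 -c "
from bench import arm
print(arm.job_done())"
```

```text
clock: 26.08
position: [415.5, -199.6, 437.0]
ee_rot: [0.797, 0.604, 0.004, 0.004]
contact_force: [1.1, 1.1, -0.3]
gripper_width: 35.9
the job is handed in; nothing more can be done
None
```

The thermometer is seated face up in the cradle and let go, the latch bar is down in the notch, and the job is handed in at 26.1 s. No verdict was reported.

**Thermometer:** I gripped it by the head and pressed its probe on the top end of the bed, so it tilted to the slope between the pads. After the first release it lay about 4–5 mm short of home, so I gripped it again, slid it down the slope and let go. In the last top view its blue button is at x = 595.9 mm against about 596.5 mm expected, which is well within the 8 mm allowed. The probe is in the fork.

**Latch:** I lifted the bar about 26 mm (roughly 0.17 rad) by its knob, swung it over the front wall to the back stop, lowered it into the notch and let go. The last two-camera check puts the knob at z = 131.2 mm, where 131 is level, and the swing at about -0.005 rad. The two cameras agree only to about 2 mm, so the swing is good to roughly 0.015 rad.

**Other objects:** The tin, lid and marker stayed within 0.3 px of their starting places in the side view. At hand-in the arm was well clear of everything.

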